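# Pack the serviced padlocks into the chest and put the tools away

## Robot

A 7-joint arm with a two-finger parallel gripper is mounted at the origin on the work surface. World frame = base frame: x ahead of the robot, y to its left, z up, the work surface at z = 0. Lengths are in m, angles in rad, forces in N, time in s.
With the tool pointing down it reaches from about 0.425 to 0.925 m from the base axis. Payload 6.8 kg.
Tool frame: the origin (TCP) lies midway between the tips of the shut fingers; the grasp point (between the pads) lies 19 mm behind it (r.grip_depth is the distance from the TCP to the grasp point, in m); z points along the fingers, y is the line along which they close (so a half turn about z gives the same grasp; the last joint's range is limited). The gripper opens to 85 mm and grips with 20 to 120 N. Pads are 22 mm wide; open, the fingers measure 114 mm over their backs; the gripper's body (76 mm by 85 mm) begins 54 mm behind the grasp point. The pads swing forward as they close: fully open they stand 13 mm farther back than shut.
Start: joints at [-1.26, 0.477, 0.022, 1.555, -0.011, 1.109, -0.083], TCP at [0.274, 0.617, 0.231] pointing down, gripper open.
Joint ranges: [-2.96, 2.96], [-0.34, 2.1], [-1.41, 1.46], [0.24, 2.44], [-1.37, 4.51], [0.17, 1.92], [-2.96, 2.96]. Speed limits (rad/s): [2.39, 2.39, 3.14, 3.14, 3.14, 3.14, 3.14].

## Interface

Orientations are given as a rotation vector (axis times angle).
In Python, from bench import telemetry, grab_frame, calibration, order, silhouettes, r gives the robot as it stands.
- The arm moves only by the tool apply_moves, never from a script. Its argument "moves" is a list of rows, each a list of 7 numbers: the turn, a rotation vector about the tool's x, y, z scaled (see below), then the shift along the tool's x, y, z scaled (see below), then the opening, from -1 (shut) to 1 (fully open). A call has exactly 8 rows; each row shifts and turns the commanded pose from where the row before left it, along the tool's axes as they then stand; what a row does not reach is not made up. The controller multiplies each number of a shift by 1000 mm and each number of a turn by 6 degrees. A row lasts 1/12 s, in which the tool goes at most 41.7 mm and 7.16 degrees, less where a joint would pass 70% of its speed; a pose out of reach is approached as far as the arm can. A call with a number of a shift or a turn outside -1 to 1 is refused whole. A call with a gripper value outside its range is refused whole. The fingers move at their own pace and stop on an object; "grip_force" is the grip in N (left out, the last holds). Time passes only in rows, so rows that do not move let the fingers close, or fill a call up. It gives the time, the measured TCP pose, the force, the opening and the grip force at its end, in the units of the state.
- telemetry.get_obs(): the state, without advancing time (a new reading comes with each control period).
- grab_frame(name): name is "scene" or "top" or "wrist"; returns the picture (420x560x3 uint8, blue, green, red); there is no depth.
- calibration(name): a dict with "fx", "fy", "cx", "cy" (pixels), "k1" (the pictures are not rectified: a ray, as slopes to the right and down, at radius r is drawn at 1 + k1 r^2 times it, then the intrinsics apply), "world_from_camera" (4x4, takes a point from camera to world coordinates); the wrist camera has in their place "mount" (4x4, takes a point from camera to tool coordinates, whose origin is the TCP and whose axes are the flange's). Camera axes: x right, y down, z forward; pixel columns grow to the right and rows downward; lengths in m; the calibration is good to about 2 mm. A picture is of the moment at which its call begins: read the wrist's pose just before it. calibration takes no time and is no camera call.
- order.hand_in(): hands the job in; it is judged then, once.
Trained networks look in the newest picture that a camera, given by its name, has taken for a name from the list of things; names that differ only in an ending like _2 or _b are one class to them, and where a whole thing is asked for, a point or a joint stands for the part that bears it (a point fixed in the world has none). Each returns a list of dicts, best first, with "p" (0 to 1); they miss things now and then, are a little off and sometimes report something else, mostly with a low value. They report only what shows in the picture. A call takes as long as a camera call.
- silhouettes(thing, camera): "mask" (420x560 bool, what is visible of it) and "extent" ([centre column, centre row, width, height] in pixels, round what is visible of it).
The state is a dict: "clock": time; "joints": joint angles; "qvel": joint speeds; "tau": joint torques, N m; "tcp_pos": TCP position; "orientation": TCP orientation; "contact_force": force on the tool from outside, world axes, zero at the start; "moment": the same for the moment, N m; "grip_width": finger opening in m; "gripper_force": force on a finger pad.
Only numpy, scipy, OpenCV 4.12 (cv2) and the standard library are available. Lean on these libraries where they do the work, as an engineer would, in place of code of your own. Each camera call takes 0.05 s, during which the arm holds its last target. There are 200 camera calls.

## Task

Clear up the orange service mat. Put every padlock from the mat into the blue tray while it stands on the bench, then lift the loaded tray by its grip bar, carry it level across the bench without tipping or dropping it, and set it down in the plywood chest so that it rests on both battens with the padlocks still in it. Lay the screwdriver and the brush in the two free places of the wooden tool rest, handle in the wide notch and shaft in the narrow one, and leave everything else on the bench as it is.

Things in the scene. Friction and masses are not known exactly. Their poses are not given: they have to be found in the camera images.
- mat: orange service mat, 220 mm (x) by 440 mm (y), 3 mm thick, fixed; origin: centre of its underside. Padlocks and tools start on it
- tray: blue lift-out tray, 250 mm (x) by 170 mm (y), starting empty on the bench left or right of the mat; floor and walls 4 mm thick, walls 32 mm high. A black grip bar runs across its middle along y, above the contents, on two thin uprights inside the side walls; clear floor each side of it about 118 mm (x) by 156 mm (y). Origin: centre of its underside, z up. 0.3 to 0.42 kg empty
- tray_handle (a point): middle of the tray's grip bar, 88 mm above the tray's underside; the bar is 14 mm thick in x, 16 mm high (from 80 to 96 mm), 156 mm free length along y
- chest: open plywood chest, fixed, across the mat from the tray: outside 296 mm (x) by 214 mm (y) by 120 mm high, walls 14 mm, rope loops on its x ends, no lid. Inside (268 by 186 mm), a batten 25 mm wide runs along each long side; the tray rests on both, its x along the chest's x (either way round), with 9 mm (x) and 8 mm (y) of play each way. Origin: centre of its underside
- chest_seat (a point): middle of the chest at the height of the batten tops, 70 mm above the bench: where the tray's origin comes to rest (its rim is then below the chest's rim); axes as the chest
- rack: wooden bench tool rest, fixed: base 128 (x) by 196 (y) by 8 mm and two notched plates 8 mm thick, 56 mm high: at x = -45 mm (robot's side) with wide notches (34 mm, floor at height 30 mm) for handles, at x = +65 mm with narrow notches (18 mm, floor at 37.5 mm) for shafts. Three places 64 mm apart in y; tools lie level across both plates, tip to +x. Origin: underside, at the middle place
- rack_place0 (a point): free place of the tool rest at y = -64 mm, 30 mm above the bench: where a seated tool's origin lies (tool x along rack x); axes as the rack
- rack_place2 (a point): free place of the tool rest at y = +64 mm, otherwise as rack_place0
- screwdriver: screwdriver with a red and black handle, lying on the orange mat: square handle 22 x 22 mm from x = -65 to +30 mm, round steel shaft 7 mm thick on its centre line from x = +30 to +110 mm, with a flat blade. x points from handle to tip. Origin: on the underside of the handle, 11 mm below its centre line, where to grip. About 75 g
- brush: pale-handled cleaning brush, lying on the orange mat: square handle 22 x 22 mm from x = -65 to +30 mm, round steel shaft 7 mm thick on its centre line from x = +30 to +110 mm, then a 17 mm bristle tuft to +118 mm. x points from handle to tip. Origin: on the underside of the handle, 11 mm below its centre line, where to grip. About 75 g
- nut_driver: nut driver, black handle with a yellow band, same shape and size as the screwdriver, lying in the middle place of the tool rest. Not part of the job: leave it where it stands
- oil_bottle: small yellow oil bottle, 34 mm across, 85 mm high, on the bench beside the rack's right-hand (-y) end. Not part of the job: leave it where it stands
- tape_roll: roll of black tape, 52 mm across, 22 mm high, on the bench beside the rack's left-hand (+y) end. Not part of the job: leave it where it stands
- screw_jar: glass jar with steel lid, 60 mm across, 70 mm high, towards the back of the bench. Not part of the job: leave it where it stands
- mug: white mug, 76 mm across, 85 mm high, towards the back right. Not part of the job: leave it where it stands
- radio_battery: black radio battery pack, 95 x 55 x 22 mm, lying towards the back left. Not part of the job: leave it where it stands
- grease_tin: flat green tin with a steel lid, 50 mm across, 28 mm high, on the bench beyond the oil bottle. Not part of the job: leave it where it stands
- padlock_red: safety padlock, red plastic body 44 mm (its x) by 40 mm (y) by 20 mm thick (z); the 7 mm steel shackle reaches 26 mm further to +x (31 mm wide). Lies flat on the orange mat. Origin: centre of the body's underside; z along its thickness, up as it first lies. About 0.1 kg. May be absent (None)
- padlock_yellow: safety padlock, yellow plastic body 44 mm (its x) by 40 mm (y) by 20 mm thick (z); the 7 mm steel shackle reaches 26 mm further to +x (31 mm wide). Lies flat on the orange mat. Origin: centre of the body's underside; z along its thickness, up as it first lies. About 0.1 kg. May be absent (None)
- padlock_green: safety padlock, green plastic body 44 mm (its x) by 40 mm (y) by 20 mm thick (z); the 7 mm steel shackle reaches 26 mm further to +x (31 mm wide). Lies flat on the orange mat. Origin: centre of the body's underside; z along its thickness, up as it first lies. About 0.1 kg. May be absent (None)
- padlock_black: safety padlock, black plastic body 44 mm (its x) by 40 mm (y) by 20 mm thick (z); the 7 mm steel shackle reaches 26 mm further to +x (31 mm wide). Lies flat on the orange mat. Origin: centre of the body's underside; z along its thickness, up as it first lies. About 0.1 kg. May be absent (None)

How it is judged:
On the way, in this order (a step that is already met when the one before it is completed fails the run):
1. every padlock lies in the tray while the tray stands on the bench (x of padlock_red in the frame of tray between -0.121 and 0.121 m and y of padlock_red in the frame of tray between -0.081 and 0.081 m and z of padlock_red in the frame of tray between -0.005 and 0.045 m and x of padlock_yellow in the frame of tray between -0.121 and 0.121 m and y of padlock_yellow in the frame of tray between -0.081 and 0.081 m and z of padlock_yellow in the frame of tray between -0.005 and 0.045 m and x of padlock_green in the frame of tray between -0.121 and 0.121 m and y of padlock_green in the frame of tray between -0.081 and 0.081 m and z of padlock_green in the frame of tray between -0.005 and 0.045 m and x of padlock_black in the frame of tray between -0.121 and 0.121 m and y of padlock_black in the frame of tray between -0.081 and 0.081 m and z of padlock_black in the frame of tray between -0.005 and 0.045 m and height (world z) of tray below 0.01 m and linear speed of tray below 0.03 m/s), for 0.2 s.
2. the tray rests on the chest's battens with every padlock in it (x of padlock_red in the frame of tray between -0.121 and 0.121 m and y of padlock_red in the frame of tray between -0.081 and 0.081 m and z of padlock_red in the frame of tray between -0.005 and 0.045 m and x of padlock_yellow in the frame of tray between -0.121 and 0.121 m and y of padlock_yellow in the frame of tray between -0.081 and 0.081 m and z of padlock_yellow in the frame of tray between -0.005 and 0.045 m and x of padlock_green in the frame of tray between -0.121 and 0.121 m and y of padlock_green in the frame of tray between -0.081 and 0.081 m and z of padlock_green in the frame of tray between -0.005 and 0.045 m and x of padlock_black in the frame of tray between -0.121 and 0.121 m and y of padlock_black in the frame of tray between -0.081 and 0.081 m and z of padlock_black in the frame of tray between -0.005 and 0.045 m and x of tray in the frame of chest_seat between -0.014 and 0.014 m and y of tray in the frame of chest_seat between -0.014 and 0.014 m and z of tray in the frame of chest_seat between -0.005 and 0.005 m and angle between tray's own z axis and vertical below 0.05 rad), for 0.2 s.
At the end, for the whole second after the job is handed in: Every padlock lies in the tray; the tray rests level (0.05 rad) on the chest's battens (within 5 mm); screwdriver and brush lie in free places of the tool rest, within 20 mm lengthwise, 12 mm sideways, 6 mm in height and 0.12 rad of the place; all released, at rest (all of step 2 and ((x of screwdriver in the frame of rack_place0 between -0.02 and 0.02 m and y of screwdriver in the frame of rack_place0 between -0.012 and 0.012 m and z of screwdriver in the frame of rack_place0 between -0.006 and 0.006 m and angle between the x axis of screwdriver and the x axis of rack, either way round below 0.12 rad) or (x of screwdriver in the frame of rack_place2 between -0.02 and 0.02 m and y of screwdriver in the frame of rack_place2 between -0.012 and 0.012 m and z of screwdriver in the frame of rack_place2 between -0.006 and 0.006 m and angle between the x axis of screwdriver and the x axis of rack, either way round below 0.12 rad)) and ((x of brush in the frame of rack_place0 between -0.02 and 0.02 m and y of brush in the frame of rack_place0 between -0.012 and 0.012 m and z of brush in the frame of rack_place0 between -0.006 and 0.006 m and angle between the x axis of brush and the x axis of rack, either way round below 0.12 rad) or (x of brush in the frame of rack_place2 between -0.02 and 0.02 m and y of brush in the frame of rack_place2 between -0.012 and 0.012 m and z of brush in the frame of rack_place2 between -0.006 and 0.006 m and angle between the x axis of brush and the x axis of rack, either way round below 0.12 rad)) and linear speed of each of tray, screwdriver, brush below 0.02 m/s); the robot touches nothing.
It fails at once if the tray is tipped by more than 15 degrees (angle between tray's own z axis and vertical above 0.262 rad).
It fails at once if the tray is dropped or flung (faster than 0.9 m/s) (linear speed of tray above 0.9 m/s).
It fails at once if a bystander (oil bottle, tape, jar, mug, battery, tin, nut driver) is moved from its place by more than 3 cm (distance of any of oil_bottle, tape_roll, screw_jar, mug, radio_battery, grease_tin, nut_driver from where it was at the start of the episode above 0.03 m).
Of padlock_red, padlock_yellow, padlock_green, padlock_black only 2 to 4 are there at a start; the rules pass over those that are not, and their reading is None.
At some moment in a run one of padlock_red, padlock_yellow, padlock_green, padlock_black, screwdriver, brush may be knocked a few centimetres aside while the robot is not near it.
It also fails if it takes over 210 s, if anything falls off the work surface, if the arm or the gripper's body presses on something with over 40 N, if the wrist force passes 120 N, or if a joint passes its speed limit or range.

## Working session

There is one attempt and no reset: what is moved stays moved. The work goes in short steps, Python scripts to look and compute and a tool call to move; the robot and the scene stay as the last step left them, time stands still between calls to the robot, and variables do not carry over. Pictures are saved under pics/ and viewed, at most 14 in all, crops included, and the job is handed in when it is done.

Besides the shell and the picture viewer there is one more tool, called after "Call:" as name(argument=value, ...) on one line, values as JSON. apply_moves: Moves the arm, as the interface text tells. Its arguments: {"type":"object","properties":{"moves":{"type":"array"},"grip_force":{"type":"number"}},"required":["moves"]}

```bash
ls; mkdir -p pics
cat > h.py <<'E'
import numpy as np, cv2
from bench import telemetry, grab_frame, calibration, order, silhouettes, r
from scipy.spatial.transform import Rotation as R
E
python3 - <<'E'
from h import *
o=telemetry.get_obs(); print(o)
for n in ("top","scene"):
    cv2.imwrite(f"pics/{n}0.png",grab_frame(n)); print(calibration(n))
print(calibration("wrist"))
E
```

```text
pics
{'clock': 0.0, 'joints': array([-1.26005683,  0.47780197,  0.02232248,  1.5564506 , -0.01150962,
        1.10928981, -0.08303984]), 'qvel': array([ 0.00119835, -0.00044273,  0.00047126,  0.00078249, -0.00055544,
        0.00094699, -0.00077354]), 'tau': array([ 9.91130787e-05, -5.96436918e+01,  1.60825051e+00, -2.81197536e+01,
        1.26124854e-02,  9.13271040e-03, -3.69930945e-06]), 'tcp_pos': array([0.27428397, 0.61611454, 0.23032448]), 'orientation': array([-6.52915892e-01, -3.07272744e+00,  2.83205764e-03]), 'contact_force': array([-0.08576057, -0.94484404, -0.06984098]), 'moment': array([-0.02029855,  0.00533126,  0.04539531]), 'gripper_force': 0.0, 'grip_width': 0.08518305894682632}
{'fx': 418.3752234113587, 'fy': 418.3752234113587, 'cx': 289.0476473934604, 'cy': 209.29116296247608, 'k1': -0.12220348545102061, 'world_from_camera': array([[-0.02557926, -0.97466504,  0.22220209,  0.4086954 ],
       [-0.99966153,  0.02599444, -0.00105635, -0.00257427],
       [-0.00474643, -0.2221539 , -0.97500006,  0.98940432],
       [ 0.        ,  0.        ,  0.        ,  1.        ]])
[... 176 characters left out ...]
4134998, -0.42387336,  1.08107561],
       [ 0.54423079,  0.52457074, -0.65470481,  0.73510283],
       [-0.00113192, -0.77993957, -0.62585381,  0.7638596 ],
       [ 0.        ,  0.        ,  0.        ,  1.        ]])}
{'fx': 323.4330944026948, 'fy': 323.4330944026948, 'cx': 269.490980272062, 'cy': 210.10057338240907, 'k1': -0.07634219486261762, 'mount': array([[ 1.46439543e-04, -9.59209845e-01, -2.82694979e-01,
         7.14309632e-02],
       [ 9.99999855e-01,  2.86712208e-04, -4.54828210e-04,
        -4.32614326e-04],
       [ 5.17327799e-04, -2.82694871e-01,  9.59209749e-01,
        -1.42487764e-01],
       [ 0.00000000e+00,  0.00000000e+00,  0.00000000e+00,
         1.00000000e+00]])}
```

View pics/top0.png

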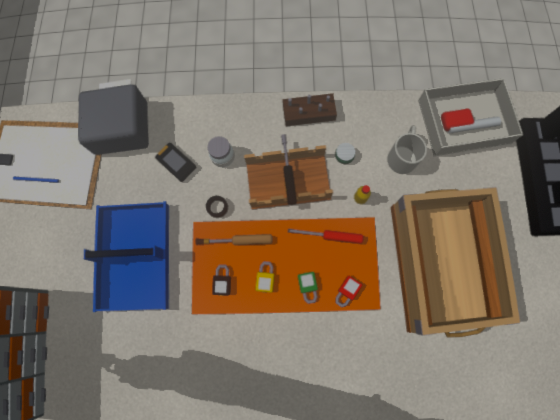

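View pics/scene0.png

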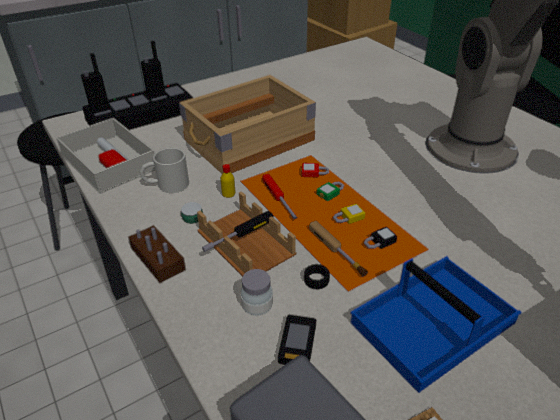

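The top view shows the mat at (285,265) with four padlocks at about (222,285), (265,282), (308,283) and (348,289). The brush is at (240,240) and the screwdriver at (330,236). The tray is on the left at (132,257), the chest on the right at (458,260) and the rack at (288,177).

```bash
cat >> h.py <<'E'
from scipy.optimize import minimize
def cam(name,obs=None):
    c=calibration(name)
    if name=="wrist":
        T=np.eye(4); T[:3,:3]=R.from_rotvec(obs["orientation"]).as_matrix(); T[:3,3]=obs["tcp_pos"]
        c["world_from_camera"]=T@c["mount"]
    c["inv"]=np.linalg.inv(c["world_from_camera"]); return c
def proj(c,P):
    q=P@c["inv"][:3,:3].T+c["inv"][:3,3]; s=q[:,:2]/np.maximum(q[:,2:],.02); s=s*(1+c["k1"]*(s**2).sum(1,keepdims=True))
    return s*c["fx"]+[c["cx"],c["cy"]]
PL=[(-.022,.022,-.02,.02,0,.02),(.022,.048,-.0155,.0155,.0065,.0135)]
SD=[(-.065,.03,-.011,.011,0,.022),(.03,.11,-.0035,.0035,.0075,.0145)]
BR=[(-.065,.03,-.011,.011,0,.022),(.03,.095,-.0035,.0035,.0075,.0145),(.092,.118,-.0085,.0085,.0025,.0195)]
TR=[(-.125,.125,-.085,.085,0,.032),(-.007,.007,-.078,.078,.08,.096),(-.006,.006,-.081,-.076,0,.096),(-.006,.006,.076,.081,0,.096)]
CH=[(-.148,.148,-.107,.107,0,.12)]
RK=[(-.064,.064,-.098,.098,0,.008)]+[(x-.004,x+.004,-.098,.098,0,h) for x,h in ((-.045,.03),(.065,.0375))]
for x,w in ((-.045,.017),(.065,.009)):
    e=[-.098]+[v for k in (-.064,0,.064) for v in (k-w,k+w)]+[.098]
    RK+=[(x-.004,x+.004,e[i],e[i+1],0,.056) for i in range(0,8,2)]
def mask(c,M,p):
    m=np.zeros((420,560),np.uint8); ca,sa=np.cos(p[2]),np.sin(p[2])
    for b in M:
        P=np.array([[x,y,z] for x in b[:2] for y in b[2:4] for z in b[4:]])
        W=np.c_[p[0]+ca*P[:,0]-sa*P[:,1],p[1]+sa*P[:,0]+ca*P[:,1],P[:,2]+p[3]]
        h=cv2.convexHull(proj(c,W).astype(np.float32))
        t=np.zeros_like(m); cv2.fillConvexPoly(t,np.round(h*16).astype(np.int32),255,cv2.LINE_AA,4); m=np.maximum(m,t)
    return m/255.
def fit(M,obs,p0,zfree=True):
    """obs: list of (cam,mask). p=(x,y,yaw,z)"""
    def f(q):
        p=np.r_[q,p0[3]] if not zfree else q
        s=0
        for c,m in obs:
            a=mask(c,M,p); s+=1-np.minimum(a,m).sum()/np.maximum(a,m).sum()
        return s/len(obs)
    best=None
    n=4 if zfree else 3
    for dy in (0,.35,-.35):
        q0=np.array(p0[:n],float); q0[2]+=dy
        S=np.vstack([q0]+[q0+d for d in np.diag([.012,.012,.3,.008][:n])])
        r_=minimize(f,q0,method="Nelder-Mead",options=dict(initial_simplex=S,xatol=2e-4,fatol=1e-4,maxiter=300))
        if best is None or r_.fun<best.fun: best=r_
    return best.x,best.fun
def ray(c,u,v,z):
    s=(np.array([u,v])-[c["cx"],c["cy"]])/c["fx"]; k=s.copy()
    for _ in range(9): k=s/(1+c["k1"]*(k@k))
    d=c["world_from_camera"][:3,:3]@np.r_[k,1]; o=c["world_from_camera"][:3,3]
    return o+d*(z-o[2])/d[2]
E
cat > m1.py <<'E'
from h import *
C={n:cam(n) for n in ("top","scene")}
for n in C: grab_frame(n)
pi=np.pi
T=[("padlock_red",PL,(348,289),-2.6,.003),("padlock_yellow",PL,(265,282),0,.003),("padlock_green",PL,(308,283),pi,.003),("padlock_black",PL,(222,287),0,.003),
("screwdriver",SD,(338,236),1.3,.003),("brush",BR,(250,240),1.57,.003),("tray",TR,(132,257),0,0),("chest",CH,(458,260),0,0),("rack",RK,(288,180),0,0)]
for n,M,uv,yaw,z in T:
    obs=[]
    for k in C:
        s=silhouettes(n,k)
        if s:
            obs.append((C[k],s[0]["mask"].astype(float))); print(n,k,[(round(a["p"],2),np.round(a["extent"]).tolist()) for a in s[:2]])
    p=ray(C["top"],*uv,z+.015)
    if obs:
        x,f=fit(M,obs,[p[0],p[1],yaw,z]); print("   ",np.round(x,4),round(f,3))
        x,f=fit(M,obs,[p[0],p[1],yaw,z],False); print("   zfix",np.round(x,4),round(f,3))
E
python3 m1.py
```

```text
padlock_red top [(0.89, [351.0, 290.0, 28.0, 28.0])]
padlock_red scene [(0.67, [280.0, 197.0, 31.0, 49.0]), (0.52, [314.0, 169.0, 26.0, 12.0])]
    [ 0.443  -0.1371 -3.7677  0.0157] 0.658
   zfix [ 0.4423 -0.1389 -3.835 ] 0.649
padlock_yellow top [(0.66, [266.0, 276.0, 20.0, 33.0])]
padlock_yellow scene [(0.74, [350.0, 215.0, 36.0, 18.0]), (0.24, [333.0, 224.0, 189.0, 135.0])]
    [ 0.4604  0.0567 -0.139   0.    ] 0.24
   zfix [ 0.4603  0.0568 -0.1354] 0.244
padlock_green top [(0.84, [307.0, 290.0, 18.0, 31.0]), (0.33, [219.0, 280.0, 18.0, 29.0])]
padlock_green scene [(0.72, [330.0, 190.0, 29.0, 19.0])]
    [ 4.5720e-01 -3.9900e-02  3.3241e+00  2.2000e-03] 0.262
   zfix [ 0.4571 -0.0394  3.3425] 0.262
padlock_black top [(0.92, [219.0, 281.0, 19.0, 31.0])]
padlock_black scene [(0.85, [380.0, 238.0, 32.0, 21.0])]
    [ 0.4549  0.1574 -0.0157  0.0011] 0.241
   zfix [0.4551 0.1574 0.0322] 0.242
screwdriver top [(0.94, [325.0, 235.0, 75.0, 13.0])]
screwdriver scene [(0.64, [279.0, 198.0, 34.0, 46.0]), (0.61, [247.0, 235.0, 101.0, 84.0])]
    [ 5.646e-01 -1.105e-01  1.413e+00 -1.300e-03] 0.306
   zfix [ 0.5641 -0.1094  1.4072] 0.311
brush top [(0.79, [233.0, 241.0, 81.0, 11.0])]
brush scene [(0.91, [335.0, 250.0, 58.0, 57.0])]
    [ 5.5940e-01  1.0290e-01  1.5632e+00 -5.0000e-04] 0.324
   zfix [0.5602 0.1022 1.5734] 0.328
tray top [(0.68, [128.0, 258.0, 84.0, 108.0])]
tray scene [(0.9, [435.0, 323.0, 170.0, 135.0])]
    [ 5.268e-01  3.738e-01  3.390e-02 -2.000e-04] 0.035
   zfix [0.5269 0.374  0.0347] 0.035
chest top [(0.73, [457.0, 263.0, 130.0, 148.0])]
chest scene [(0.64, [248.0, 124.0, 138.0, 99.0])]
    [ 0.4912 -0.369   0.0585 -0.0038] 0.041
   zfix [ 0.4913 -0.3673  0.0528] 0.043
rack top [(0.75, [289.0, 177.0, 87.0, 61.0])]
rack scene [(0.57, [247.0, 235.0, 98.0, 82.0]), (0.52, [192.0, 212.0, 18.0, 20.0])]
    [ 0.7012 -0.0045  0.0975 -0.0038] 0.202
   zfix [ 0.7031 -0.0025  0.079 ] 0.204
```

Fitted heights come out at 3 mm for things on the mat and 0 on the bench, as they should, so I'm moving over the mat for a closer wrist view.

Call:
apply_moves(moves=[[0,0,-1,0,0,0,1],[0,0,-1,0,0,0,1],[0,0,-1,0,0,0,1],[0,0,-1,0,0,0,1],[0,0,0,-0.01,-0.028,-0.001,1],[0,0,0,-0.01,-0.028,-0.001,1],[0,0,0,-0.01,-0.028,-0.001,1],[0,0,0,-0.01,-0.028,-0.001,1]])

```text
clock: 1.77
tcp_pos: [0.3149, 0.5034, 0.2353]
orientation: [-0.0, 3.141, 0.0]
contact_force: [0.0, 0.2, 0.2]
grip_width: 0.0852
gripper_force: 0.0
```

Call:
apply_moves(moves=[[0,0,0,-0.01,-0.028,-0.001,1],[0,0,0,-0.01,-0.028,-0.001,1],[0,0,0,-0.01,-0.028,-0.001,1],[0,0,0,-0.01,-0.028,-0.001,1],[0,0,0,-0.01,-0.028,-0.001,1],[0,0,0,-0.01,-0.028,-0.001,1],[0,0,0,-0.01,-0.028,-0.001,1],[0,0,0,-0.01,-0.028,-0.001,1]])

```text
clock: 2.43
tcp_pos: [0.3949, 0.2793, 0.2436]
orientation: [-0.0, 3.141, 0.001]
contact_force: [0.7, 0.1, -0.6]
grip_width: 0.0853
gripper_force: 0.0
```

Call:
apply_moves(moves=[[0,0,0,-0.01,-0.028,-0.001,1],[0,0,0,-0.01,-0.028,-0.001,1],[0,0,0,-0.01,-0.028,-0.001,1],[0,0,0,-0.01,-0.028,-0.001,1],[0,0,0,-0.01,-0.028,-0.001,1],[0,0,0,-0.01,-0.028,-0.001,1],[0,0,0,-0.01,-0.028,-0.001,1],[0,0,0,0,0,0,1]])

```text
clock: 3.1
tcp_pos: [0.4662, 0.0786, 0.2509]
orientation: [0.013, 3.14, -0.003]
contact_force: [0.6, 0.0, -0.2]
grip_width: 0.0852
gripper_force: 0.0
```

```bash
cat > m2.py <<'E'
from h import *
import sys
o=telemetry.get_obs(); cv2.imwrite(f"pics/{sys.argv[1]}.png",grab_frame("wrist")); c=cam("wrist",o)
rv=R.from_rotvec(o["orientation"]).as_matrix(); print(np.round(o["tcp_pos"],4),"yawy",np.degrees(np.arctan2(rv[1,1],rv[0,1])),"j",np.round(o["joints"],2),o["clock"],"tilt",np.round(rv[:,2],3))
G={"padlock_red":(PL,(.443,-.137,-2.6,.003)),"padlock_yellow":(PL,(.46,.057,-.13,.003)),"padlock_green":(PL,(.457,-.04,3.33,.003)),"padlock_black":(PL,(.455,.157,0,.003)),
"screwdriver":(SD,(.564,-.11,1.41,.003)),"brush":(BR,(.56,.102,1.57,.003)),"tray":(TR,(.527,.374,.034,0)),"chest":(CH,(.491,-.368,.055,0)),"rack":(RK,(.702,-.003,.085,0))}
for n in sys.argv[2:]:
    M,p=G[n]; s=silhouettes(n,"wrist")
    if not s: print(n,"none"); continue
    print(n,[(round(a["p"],2),np.round(a["extent"]).tolist()) for a in s[:2]])
    x,f=fit(M,[(c,s[0]["mask"].astype(float))],p,False); print("   ",np.round(x,4),round(f,3))
E
python3 m2.py w1 padlock_red padlock_yellow padlock_green padlock_black screwdriver brush rack
```

```text
[0.4662 0.0786 0.2509] yawy 89.53125882562455 j [-0.51  0.11  0.23  2.01 -0.03  1.02  1.29] 3.1 tilt [ 0.002 -0.002 -1.   ]
padlock_red [(0.55, [89.0, 155.0, 51.0, 62.0]), (0.5, [341.0, 306.0, 44.0, 44.0])]
    [ 0.4451 -0.1403 -3.8205] 0.195
padlock_yellow [(0.69, [92.0, 156.0, 50.0, 62.0]), (0.59, [251.0, 185.0, 39.0, 56.0])]
    [ 0.46   0.057 -0.13 ] 1.0
padlock_green [(0.86, [170.0, 164.0, 42.0, 64.0]), (0.42, [217.0, 198.0, 365.0, 175.0])]
    [ 0.46   -0.0409  3.3128] 0.186
padlock_black [(0.91, [337.0, 181.0, 40.0, 61.0]), (0.4, [221.0, 338.0, 127.0, 74.0])]
    [ 0.4572  0.1569 -0.0046] 0.196
screwdriver [(0.95, [144.0, 255.0, 141.0, 37.0])]
    [ 0.5673 -0.1089  1.4351] 0.27
brush [(0.98, [311.0, 253.0, 145.0, 20.0]), (0.48, [170.0, 163.0, 40.0, 63.0])]
    [0.5615 0.1023 1.5828] 0.317
rack [(0.71, [22.0, 237.0, 43.0, 184.0]), (0.61, [224.0, 339.0, 124.0, 76.0])]
    [ 0.702 -0.003  0.085] 1.0
```

View pics/w1.png

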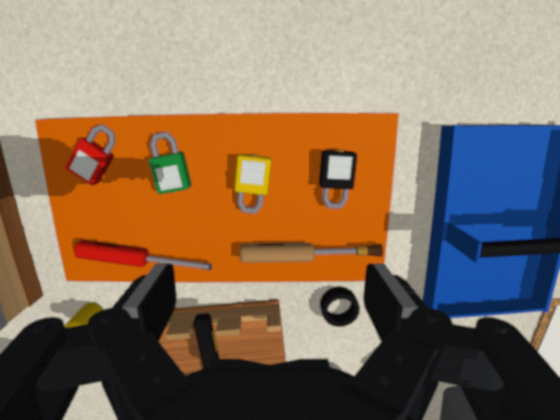

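The wrist view agrees with the fits. Black is at (337,181), yellow at (251,185), green at (170,164) and red at (89,155), with its shackle pointing up-right. I'll start with the black one.

Call:
apply_moves(moves=[[0,0,0,0.004,0.039,0,1],[0,0,0,0.005,0.039,0,1],[0,0,0,0,0,0.035,1],[0,0,0,0,0,0.035,1],[0,0,0,0,0,0.035,1],[0,0,0,0,0,0.035,1],[0,0,0,0,0,0.03,1],[0,0,0,0,0,0,1]])

```text
clock: 4.17
tcp_pos: [0.4515, 0.1618, 0.0755]
orientation: [0.003, -3.133, 0.007]
contact_force: [0.2, 0.0, 0.2]
grip_width: 0.0854
gripper_force: 0.0
```

```bash
python3 m2.py w2 padlock_black
```

```text
[0.4515 0.1618 0.0755] yawy 90.1063715197318 j [-0.58  0.39  0.13  2.14 -0.09  0.62  1.18] 4.1667 tilt [-0.009 -0.004 -1.   ]
padlock_black [(0.9, [268.0, 249.0, 62.0, 99.0])]
    [ 0.4573  0.1579 -0.0409] 0.193
```

View pics/w2.png

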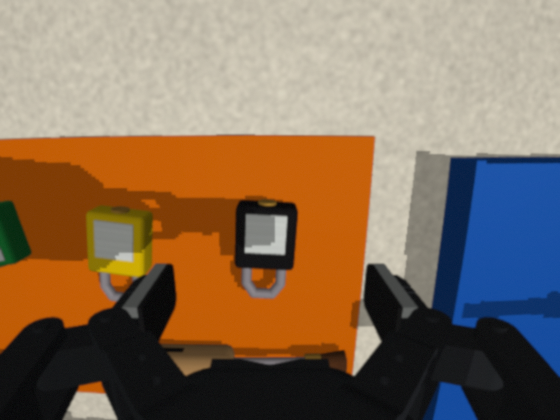

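Black sits at (266,235), between the fingers. I'll correct by 6 mm in x and 4 mm in y, then descend and close.

Call:
apply_moves(moves=[[0,0,0,-0.006,-0.004,0.02,1],[0,0,0,0,0,0.024,1],[0,0,0,0,0,0.024,1],[0,0,0,0,0,0,1],[0,0,0,0,0,0,-1],[0,0,0,0,0,0,-1],[0,0,0,0,0,0,-1],[0,0,0,0,0,0,-1]], grip_force=50)

```text
clock: 4.93
tcp_pos: [0.4627, 0.1593, 0.0141]
orientation: [0.0, 3.139, 0.002]
contact_force: [-3.6, 1.0, 37.2]
grip_width: 0.0391
gripper_force: 36.9
```

Call:
apply_moves(moves=[[0,0,0,0,0,0,-1],[0,0,0,0,0,0,-1],[0,0,0,0,0,0,-1],[0,0,0,0,0,0,-1],[0,0,0,0,0,-0.025,-1],[0,0,0,0,0,-0.025,-1],[0,0,0,0,0,-0.03,-1],[0,0,0,0,0,0,-1]])

```text
clock: 5.6
tcp_pos: [0.4647, 0.1599, 0.0976]
orientation: [0.001, 3.134, 0.007]
contact_force: [0.2, 0.3, -0.3]
grip_width: 0.0382
gripper_force: 52.0
```

Call:
apply_moves(moves=[[0,0,-0.33,0.001,0.015,0,-1],[0,0,0,0.002,0.038,0,-1],[0,0,0,0.002,0.04,0,-1],[0,0,0,0.002,0.04,0,-1],[0,0,0,0.002,0.04,0,-1],[0,0,0,0.002,0.04,0,-1],[0,0,0,0,0.026,0,-1],[0,0,0,0,0.01,0,-1]])

```text
clock: 6.27
tcp_pos: [0.4394, 0.4139, 0.0915]
orientation: [0.067, -3.14, -0.004]
contact_force: [-1.3, 0.5, -0.3]
grip_width: 0.0386
gripper_force: 51.9
```

Call:
apply_moves(moves=[[0,0,0,0,0,0,-1],[0,0,0,0,0,0,-1],[0,0,0,0,0,0,-1],[0,0,0,0,0,0,-1],[0,0,0,0,0,0,-1],[0,0,0,0,0,0,-1],[0,0,0,0,0,0,-1],[0,0,0,0,0,0,-1]])

```text
clock: 6.93
tcp_pos: [0.4426, 0.4068, 0.0924]
orientation: [-0.053, 3.141, 0.0]
contact_force: [-1.2, -0.5, -1.3]
grip_width: 0.0384
gripper_force: 51.9
```

```bash
python3 m2.py w3 padlock_black
```

```text
[0.4426 0.4068 0.0924] yawy 91.95114234423698 j [-0.93  0.52  0.1   1.86 -0.07  0.77  0.82] 6.9333 tilt [ 0.  0. -1.]
padlock_black [(0.69, [271.0, 276.0, 94.0, 135.0])]
    [0.455 0.157 0.   ] 1.0
```

View pics/w3.png

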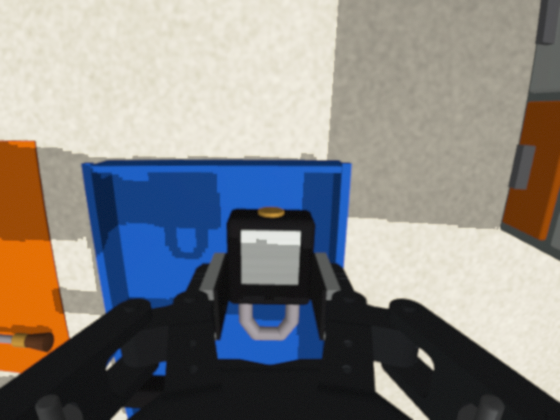

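Black is held squarely at (270,257) over the left near half of the tray, about 10 mm too close to the near wall. I'll shift it and place.

Call:
apply_moves(moves=[[0,0,0,-0.01,0,0.01,-1],[0,0,0,0,0,0.022,-1],[0,0,0,0,0,0.024,-1],[0,0,0,0,0,0.012,-1],[0,0,0,0,0,0.004,-1],[0,0,0,0,0,0,-1],[0,0,0,0,0,0,0.25],[0,0,0,0,0,0,0.25]])

```text
clock: 7.7
tcp_pos: [0.4533, 0.4084, 0.0215]
orientation: [-0.054, 3.139, 0.003]
contact_force: [0.2, 0.4, 0.9]
grip_width: 0.0533
gripper_force: 0.0
```

Call:
apply_moves(moves=[[0,0,0,0,0,0,0.25],[0,0,0,0,0,0,0.25],[0,0,0,0,0,-0.02,0.25],[0,0,0,0,0,-0.03,0.25],[0,0,0,0,0,-0.03,0.25],[0,0,0,0,0,-0.03,1],[0,0,0,0,-0.02,-0.01,1],[0,0,0,0,-0.03,0,1]])

```text
clock: 8.37
tcp_pos: [0.4553, 0.3622, 0.1447]
orientation: [-0.062, 3.135, 0.012]
contact_force: [1.1, -0.0, 0.6]
grip_width: 0.0847
gripper_force: 0.0
```

Call:
apply_moves(moves=[[0,0,0,0,-0.04,0,1],[0,0,0,0,-0.04,0,1],[0,0,0,0,-0.04,0,1],[0,0,1,0,-0.04,0,1],[0,0,0.5,0,-0.04,0,1],[0,0,0,0,-0.035,0,1],[0,0,0,0,-0.02,0,1],[0,0,0,0,-0.005,0,1]])

```text
clock: 9.03
tcp_pos: [0.4489, 0.094, 0.1409]
orientation: [0.201, 3.135, -0.001]
contact_force: [-0.1, 1.2, 0.5]
grip_width: 0.0856
gripper_force: 0.0
```

Call:
apply_moves(moves=[[0,0,0,0,0,0,1],[0,0,0,0,0,0,1],[0,0,0,0,0,0,1],[0,0,0,0,0,0,1],[0,0,0,0,0,0,1],[0,0,0,0,0,0,1],[0,0,0,0,0,0,1],[0,0,0,0,0,0,1]])

```text
clock: 9.7
tcp_pos: [0.4495, 0.0985, 0.1402]
orientation: [-0.191, -3.136, 0.0]
contact_force: [-0.0, 1.0, -0.3]
grip_width: 0.0852
gripper_force: 0.0
```

```bash
python3 m2.py w4 padlock_yellow padlock_green padlock_black
```

```text
[0.4495 0.0985 0.1402] yawy 83.01072885956573 j [-0.55  0.25  0.23  2.15 -0.08  0.75  1.18] 9.7 tilt [-0. -0. -1.]
padlock_yellow [(0.72, [225.0, 234.0, 51.0, 80.0]), (0.72, [112.0, 416.0, 9.0, 8.0])]
    [ 0.4626  0.0575 -0.1476] 0.181
padlock_green [(0.72, [117.0, 219.0, 63.0, 83.0])]
    [ 0.459  -0.0404  3.3494] 0.205
padlock_black none
```

View pics/w4.png

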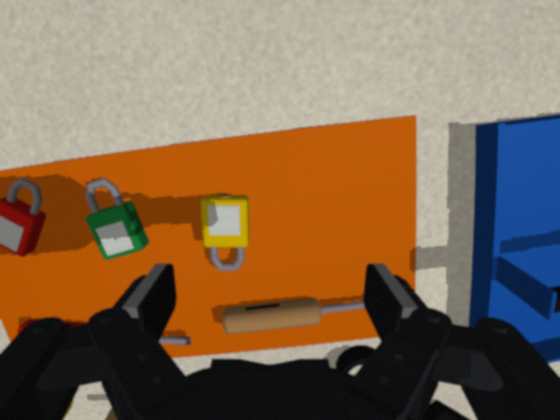

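Yellow is at (225,222), and the measured pose has settled. Now the yellow grasp, carry and place.

Call:
apply_moves(moves=[[0,0,0,-0.008,-0.02,0,1],[0,0,0,-0.009,-0.019,0.02,1],[0,0,0,0,0,0.035,1],[0,0,0,0,0,0.035,1],[0,0,0,0,0,0.025,1],[0,0,0,0,0,0.009,1],[0,0,0,0,0,0,1],[0,0,0,0,0,0,-1]], grip_force=50)

```text
clock: 10.57
tcp_pos: [0.462, 0.0574, 0.0167]
orientation: [-0.193, -3.136, 0.0]
contact_force: [1.0, -0.3, 0.5]
grip_width: 0.0758
gripper_force: 0.0
```

Call:
apply_moves(moves=[[0,0,0,0,0,0,-1],[0,0,0,0,0,0,-1],[0,0,0,0,0,0,-1],[0,0,0,0,0,0,-1],[0,0,0,0,0,0,-1],[0,0,0,0,0,-0.025,-1],[0,0,0,0,0,-0.025,-1],[0,0,0,0,0,-0.025,-1]])

```text
clock: 11.23
tcp_pos: [0.4613, 0.0574, 0.0927]
orientation: [-0.192, -3.136, 0.0]
contact_force: [-0.3, 0.7, -0.7]
grip_width: 0.0377
gripper_force: 51.0
```

Call:
apply_moves(moves=[[0,0,-0.75,0,0,0,-1],[0,0,-0.75,0,0,0,-1],[0,0,0,0,0.02,0,-1],[0,0,0,0,0.038,0,-1],[0,0,0,0,0.04,0,-1],[0,0,0,0,0.04,0,-1],[0,0,0,0,0.04,0,-1],[0,0,0,0,0.04,0,-1]])

```text
clock: 11.9
tcp_pos: [0.4538, 0.2774, 0.0922]
orientation: [-0.054, 3.14, 0.001]
contact_force: [1.5, -0.1, -1.0]
grip_width: 0.0377
gripper_force: 51.0
```

Call:
apply_moves(moves=[[0,0,0,0,0.035,0,-1],[0,0,0,0,0.019,0,-1],[0,0,0,0,0.006,0,-1],[0,0,0,0,0,0,-1],[0,0,0,0,0,0,-1],[0,0,0,0,0,0,-1],[0,0,0,0,0,0,-1],[0,0,0,0,0,0,-1]])

```text
clock: 12.57
tcp_pos: [0.4525, 0.3337, 0.0914]
orientation: [-0.051, 3.141, -0.001]
contact_force: [-1.1, -0.3, -1.1]
grip_width: 0.038
gripper_force: 51.0
```

Call:
apply_moves(moves=[[0,0,0,0,0,0.02,-1],[0,0,0,0,0,0.03,-1],[0,0,0,0,0,0.017,-1],[0,0,0,0,0,0.004,-1],[0,0,0,0,0,0,-1],[0,0,0,0,0,0,0.25],[0,0,0,0,0,0,0.25],[0,0,0,0,0,0,0.25]])

```text
clock: 13.23
tcp_pos: [0.4525, 0.3353, 0.0208]
orientation: [-0.054, 3.14, 0.001]
contact_force: [0.8, -0.1, 0.2]
grip_width: 0.0536
gripper_force: 0.0
```

Call:
apply_moves(moves=[[0,0,0,0,0,0,0.25],[0,0,0,0,0,-0.025,0.25],[0,0,0,0,0,-0.035,0.25],[0,0,0,0,0,-0.035,0.25],[0,0,0,0,-0.024,-0.015,1],[0,0,0,0.001,-0.04,0,1],[0,0,0,0.001,-0.04,0,1],[0,0,0,0.001,-0.04,0,1]])

```text
clock: 13.9
tcp_pos: [0.4541, 0.1902, 0.1311]
orientation: [-0.056, 3.14, 0.002]
contact_force: [0.1, -0.4, -0.4]
grip_width: 0.0854
gripper_force: 0.0
```

Call:
apply_moves(moves=[[0,0,0,0.001,-0.04,0,1],[0,0,0,0.001,-0.04,0,1],[0,0,0,0.001,-0.04,0,1],[0,0,0,0.001,-0.04,0,1],[0,0,0,0,-0.04,0,1],[0,0,0,0,-0.022,0,1],[0,0,0,0,-0.008,0,1],[0,0,-0.75,0,0,0,1]])

```text
clock: 14.57
tcp_pos: [0.458, -0.0411, 0.1306]
orientation: [-0.17, 3.136, -0.001]
contact_force: [-0.1, 0.3, 0.6]
grip_width: 0.0852
gripper_force: 0.0
```

Call:
apply_moves(moves=[[0,0,-0.75,0,0,0,1],[0,0,0,0,0,0,1],[0,0,0,0,0,0,1],[0,0,0,0,0,0,1],[0,0,0,0,0,0,1],[0,0,0,0,0,0,1],[0,0,0,0,0,0,1],[0,0,0,0,0,0,1]])

```text
clock: 15.23
tcp_pos: [0.458, -0.0386, 0.1303]
orientation: [-0.3, 3.127, 0.0]
contact_force: [-0.2, 0.3, -0.3]
grip_width: 0.0855
gripper_force: 0.0
```

```bash
cat > pl.py <<'E'
from h import *
import sys
o=telemetry.get_obs(); rv=R.from_rotvec(o["orientation"]).as_matrix()
a=[float(v) for v in sys.argv[1:]]
print("tool shift", np.round(rv.T@(np.array(a[:3])-o["tcp_pos"]),4), "turn units", (np.degrees(np.arctan2(rv[1,1],rv[0,1]))-a[3])/6 if len(a)>3 else "")
E
python3 m2.py w5 padlock_green padlock_red; python3 pl.py .459 -.0405 .016 101
```

```text
[ 0.458  -0.0386  0.1303] yawy 100.97662163519593 j [-0.28  0.27  0.26  2.16 -0.1   0.72  1.82] 15.2333 tilt [ 0.  0. -1.]
padlock_green [(0.82, [266.0, 190.0, 50.0, 91.0])]
    [ 0.4594 -0.0411  3.3094] 0.198
padlock_red [(0.69, [158.0, 160.0, 89.0, 84.0]), (0.63, [268.0, 192.0, 52.0, 87.0])]
    [ 0.444  -0.1392 -3.7761] 0.181
tool shift [-0.0007 -0.0019  0.1143] turn units -0.0037289608589432532
```

Call:
apply_moves(moves=[[0,0,0.2,-0.001,-0.002,0.03,1],[0,0,0,0,0,0.035,1],[0,0,0,0,0,0.03,1],[0,0,0,0,0,0.015,1],[0,0,0,0,0,0.004,1],[0,0,0,0,0,0,1],[0,0,0,0,0,0,-1],[0,0,0,0,0,0,-1]])

```text
clock: 16.05
tcp_pos: [0.4604, -0.0406, 0.0174]
orientation: [-0.267, 3.128, -0.0]
contact_force: [-0.0, 0.1, 0.4]
grip_width: 0.064
gripper_force: 0.0
```

Call:
apply_moves(moves=[[0,0,0,0,0,0,-1],[0,0,0,0,0,0,-1],[0,0,0,0,0,0,-1],[0,0,0,0,0,0,-1],[0,0,0,0,0,-0.03,-1],[0,0,0,0,0,-0.035,-1],[0,0,0,0,0,-0.035,-1],[0,0,1,0,0,-0.015,-1]])

```text
clock: 16.72
tcp_pos: [0.4612, -0.0407, 0.1355]
orientation: [-0.103, 3.134, 0.001]
contact_force: [1.4, 0.2, -1.3]
grip_width: 0.0378
gripper_force: 51.2
```

Call:
apply_moves(moves=[[0,0,0.3,0,0,0,-1],[0,0,0,-0.007,0.018,0,-1],[0,0,0,-0.013,0.037,0,-1],[0,0,0,-0.013,0.037,0,-1],[0,0,0,-0.013,0.037,0,-1],[0,0,0,-0.013,0.037,0,-1],[0,0,0,-0.013,0.037,0,-1],[0,0,0,-0.013,0.037,0,-1]])

```text
clock: 17.38
tcp_pos: [0.5361, 0.2043, 0.1319]
orientation: [-0.055, 3.141, 0.001]
contact_force: [0.1, -0.1, -1.0]
grip_width: 0.0376
gripper_force: 51.2
```

Call:
apply_moves(moves=[[0,0,0,-0.013,0.037,0,-1],[0,0,0,-0.013,0.037,0,-1],[0,0,0,-0.013,0.037,0,-1],[0,0,0,-0.013,0.037,0,-1],[0,0,0,-0.013,0.037,0,-1],[0,0,0,-0.009,0.018,0,-1],[0,0,0,0,0.005,0,-1],[0,0,0,0,0,0,-1]])

```text
clock: 18.05
tcp_pos: [0.6018, 0.4149, 0.131]
orientation: [0.059, -3.141, -0.001]
contact_force: [-0.3, 0.1, -1.1]
grip_width: 0.0379
gripper_force: 51.2
```

Call:
apply_moves(moves=[[0,0,0,0,0,0,-1],[0,0,0,0,0,0,-1],[0,0,0,0,0,0,-1],[0,0,0,0,0,0,-1],[0,0,0,0,0,0,-1],[0,0,0,0,0,0,-1],[0,0,0,0,0,0,-1],[0,0,0,0,0,0,-1]])

```text
clock: 18.72
tcp_pos: [0.6027, 0.4127, 0.1314]
orientation: [0.054, -3.141, -0.0]
contact_force: [-0.2, 0.5, -1.1]
grip_width: 0.0379
gripper_force: 51.2
```

```bash
python3 m2.py w6; python3 pl.py .6028 .4126 .021 92
```

```text
[0.6027 0.4127 0.1314] yawy 91.98286849538383 j [-0.82  0.67  0.22  1.5  -0.16  0.99  1.04] 18.7167 tilt [-0.  0. -1.]
tool shift [-0.000e+00 -1.000e-04  1.103e-01] turn units -0.0027847990259246558
```

View pics/w6.png

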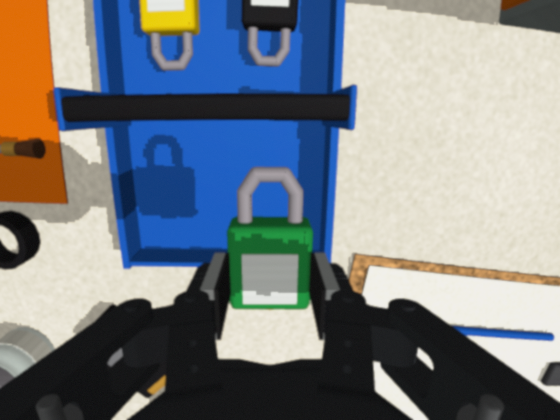

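Black (270,15) and yellow (170,15) lie in the tray by the near wall, and green is held over the far half. I'll place green and then move on to red.

Call:
apply_moves(moves=[[0,0,0,0,0,0.03,-1],[0,0,0,0,0,0.035,-1],[0,0,0,0,0,0.03,-1],[0,0,0,0,0,0.012,-1],[0,0,0,0,0,0.003,-1],[0,0,0,0,0,0,-1],[0,0,0,0,0,0,0.25],[0,0,0,0,0,0,0.25]])

```text
clock: 19.43
tcp_pos: [0.6039, 0.4136, 0.0231]
orientation: [-0.054, 3.139, 0.003]
contact_force: [-0.5, -0.2, 0.9]
grip_width: 0.0532
gripper_force: 0.0
```

Call:
apply_moves(moves=[[0,0,0,0,0,0,0.25],[0,0,0,0,0,0,0.25],[0,0,0,0,0,-0.03,0.25],[0,0,0,0,0,-0.04,0.25],[0,0,0,0,0,-0.04,0.25],[0,0,0,0.006,-0.018,0,1],[0,0,0,0.012,-0.036,0,1],[0,0,0,0.012,-0.036,0,1]])

```text
clock: 20.1
tcp_pos: [0.5758, 0.3227, 0.1328]
orientation: [-0.059, 3.138, 0.004]
contact_force: [1.3, -0.2, -1.1]
grip_width: 0.0849
gripper_force: 0.0
```

Call:
apply_moves(moves=[[0,0,0,0.012,-0.036,0,1],[0,0,0,0.012,-0.036,0,1],[0,0,0,0.012,-0.036,0,1],[0,0,0,0.012,-0.036,0,1],[0,0,0,0.012,-0.036,0,1],[0,0,0,0.012,-0.036,0,1],[0,0,0,0.012,-0.036,0,1],[0,0,0,0.012,-0.036,0,1]])

```text
clock: 20.77
tcp_pos: [0.4895, 0.0291, 0.132]
orientation: [-0.054, 3.14, 0.001]
contact_force: [1.4, -0.5, 0.5]
grip_width: 0.0854
gripper_force: 0.0
```

Call:
apply_moves(moves=[[0,0,0,0.012,-0.036,0,1],[0,0,0,0.012,-0.036,0,1],[0,0,0,0.012,-0.036,0,1],[0,0,0,0.012,-0.036,0,1],[0,0,0,0.004,-0.024,0,1],[0,0,1,0,0,0,1],[0,0,1,0,0,0,1],[0,0,1,0,0,0,1]])

```text
clock: 21.43
tcp_pos: [0.4439, -0.14, 0.132]
orientation: [0.449, 3.108, 0.001]
contact_force: [-0.0, 0.1, -0.2]
grip_width: 0.0853
gripper_force: 0.0
```

Call:
apply_moves(moves=[[0,0,1,0,0,0,1],[0,0,1,0,0,0,1],[0,0,1,0,0,0,1],[0,0,0.6,0,0,0,1],[0,0,0,0,0,0,1],[0,0,0,0,0,0,1],[0,0,0,0,0,0,1],[0,0,0,0,0,0,1]])

```text
clock: 22.1
tcp_pos: [0.4439, -0.1391, 0.1315]
orientation: [1.011, 2.974, 0.0]
contact_force: [0.3, 0.5, -0.0]
grip_width: 0.0854
gripper_force: 0.0
```

```bash
python3 m2.py w7 padlock_red; python3 pl.py .444 -.1393 .016 52.3
```

```text
[ 0.4439 -0.1391  0.1315] yawy 52.46339953552182 j [-0.25  0.29  0.5   2.16 -0.21  0.73  1.3 ] 22.1 tilt [ 0.001  0.    -1.   ]
padlock_red [(0.65, [270.0, 190.0, 48.0, 85.0])]
    [ 0.444  -0.1394 -3.764 ] 0.207
tool shift [-0.0002 -0.      0.1154] turn units 0.020693721266888804
```

Call:
apply_moves(moves=[[0,0,-0.2,0,0,0.03,1],[0,0,0,0,0,0.035,1],[0,0,0,0,0,0.03,1],[0,0,0,0,0,0.016,1],[0,0,0,0,0,0.004,1],[0,0,0,0,0,0,1],[0,0,0,0,0,0,-1],[0,0,0,0,0,0,-1]])

```text
clock: 22.87
tcp_pos: [0.4448, -0.1394, 0.0175]
orientation: [0.981, 2.982, 0.001]
contact_force: [-0.2, -0.1, 0.2]
grip_width: 0.0639
gripper_force: 0.0
```

Call:
apply_moves(moves=[[0,0,0,0,0,0,-1],[0,0,0,0,0,0,-1],[0,0,0,0,0,0,-1],[0,0,0,0,0,0,-1],[0,0,0,0,0,-0.03,-1],[0,0,0,0,0,-0.035,-1],[0,0,0,0,0,-0.035,-1],[0,0,-1,0,0,-0.015,-1]])

```text
clock: 23.53
tcp_pos: [0.4453, -0.1397, 0.1351]
orientation: [0.824, 3.026, 0.001]
contact_force: [0.9, -0.8, -1.1]
grip_width: 0.0376
gripper_force: 51.3
```

Call:
apply_moves(moves=[[0,0,-1,0,0,0,-1],[0,0,-1,0,0,0,-1],[0,0,-1,0,0,0,-1],[0,0,-1,0,0,0,-1],[0,0,-1,0,0,0,-1],[0,0,-0.3,0,0,0,-1],[0,0,0,-0.007,0.018,0,-1],[0,0,0,-0.014,0.036,0,-1]])

```text
clock: 24.2
tcp_pos: [0.4621, -0.0883, 0.1319]
orientation: [-0.025, 3.141, -0.003]
contact_force: [1.8, 0.2, -0.9]
grip_width: 0.0379
gripper_force: 51.3
```

Call:
apply_moves(moves=[[0,0,0,-0.014,0.036,0,-1],[0,0,0,-0.014,0.036,0,-1],[0,0,0,-0.014,0.036,0,-1],[0,0,0,-0.014,0.036,0,-1],[0,0,0,-0.014,0.036,0,-1],[0,0,0,-0.014,0.036,0,-1],[0,0,0,-0.014,0.036,0,-1],[0,0,0,-0.014,0.036,0,-1]])

```text
clock: 24.87
tcp_pos: [0.5686, 0.2079, 0.1318]
orientation: [-0.038, 3.141, 0.0]
contact_force: [1.6, 0.9, -1.8]
grip_width: 0.0376
gripper_force: 51.3
```

Call:
apply_moves(moves=[[0,0,0,-0.014,0.036,0,-1],[0,0,0,-0.014,0.036,0,-1],[0,0,0,-0.014,0.036,0,-1],[0,0,0,-0.003,0.018,0,-1],[0,0,0,0,0.006,0,-1],[0,0,0,0,0,0,-1],[0,0,0,0,0,0,-1],[0,0,0,0,0,0,-1]])

```text
clock: 25.53
tcp_pos: [0.6104, 0.3363, 0.1315]
orientation: [0.034, -3.141, 0.002]
contact_force: [0.9, -1.2, -1.4]
grip_width: 0.0382
gripper_force: 51.3
```

```bash
python3 m2.py w8; python3 pl.py .6052 .3406 .021 92
```

```text
[0.6104 0.3363 0.1315] yawy 91.24004119701178 j [-0.76  0.62  0.24  1.59 -0.17  0.95  1.13] 25.5333 tilt [-0.    -0.002 -1.   ]
tool shift [0.0053 0.0044 0.1106] turn units -0.12890478920949514
```

View pics/w8.png

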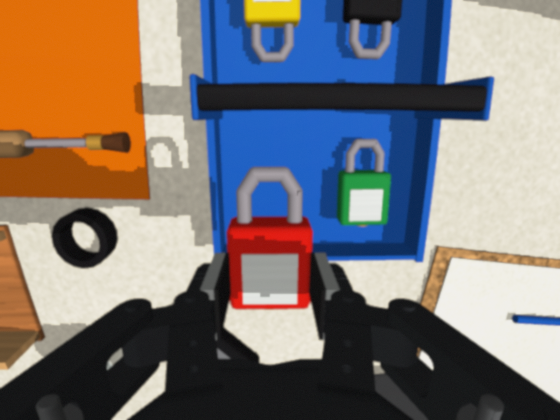

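Red is held at (270,262) and green lies in the tray at (363,197). I'll place red, go over the bar and turn by 90 degrees.

Call:
apply_moves(moves=[[0,0,-0.13,0.005,0.003,0.03,-1],[0,0,0,0,0,0.035,-1],[0,0,0,0,0,0.03,-1],[0,0,0,0,0,0.012,-1],[0,0,0,0,0,0.003,-1],[0,0,0,0,0,0,-1],[0,0,0,0,0,0,0.25],[0,0,0,0,0,0,0.25]])

```text
clock: 26.25
tcp_pos: [0.6069, 0.3424, 0.0236]
orientation: [-0.058, 3.138, 0.003]
contact_force: [0.4, -0.2, -0.4]
grip_width: 0.0534
gripper_force: 0.0
```

Call:
apply_moves(moves=[[0,0,0,0,0,0,0.25],[0,0,0,0,0,0,0.25],[0,0,0,0,0,-0.03,0.25],[0,0,0,0,0,-0.04,0.25],[0,0,0,0,0,-0.04,0.25],[0,0,0,0,0,-0.04,0.25],[0,0,0,0.025,0.012,0,1],[0,0,0,0.025,0.012,0,1]])

```text
clock: 26.92
tcp_pos: [0.5574, 0.3638, 0.1758]
orientation: [-0.053, 3.134, 0.006]
contact_force: [-1.6, 0.5, -2.2]
grip_width: 0.0756
gripper_force: 0.0
```

Call:
apply_moves(moves=[[0,0,0,0.025,0.012,0,1],[0,0,1,0,0,0,1],[0,0,1,0,0,0,1],[0,0,1,0,0,0,1],[0,0,1,0,0,0,1],[0,0,1,0,0,0,1],[0,0,1,0,0,0,1],[0,0,1,0,0,0,1]])

```text
clock: 27.58
tcp_pos: [0.5289, 0.3753, 0.172]
orientation: [1.078, 2.951, 0.002]
contact_force: [0.6, -0.3, -0.1]
grip_width: 0.0853
gripper_force: 0.0
```

Call:
apply_moves(moves=[[0,0,1,0,0,0,1],[0,0,1,0,0,0,1],[0,0,1,0,0,0,1],[0,0,1,0,0,0,1],[0,0,1,0,0,0,1],[0,0,1,0,0,0,1],[0,0,1,0,0,0,1],[0,0,1,0,0,0,1]])

```text
clock: 28.25
tcp_pos: [0.5289, 0.3753, 0.172]
orientation: [-2.184, -2.257, -0.002]
contact_force: [-0.1, -0.4, -0.7]
grip_width: 0.0859
gripper_force: 0.0
```

Call:
apply_moves(moves=[[0,0,0,0,0,0,1],[0,0,0,0,0,0,1],[0,0,0,0,0,0,1],[0,0,0,0,0,0,1],[0,0,0,0,0,0,1],[0,0,0,0,0,0,1],[0,0,0,0,0,0,1],[0,0,0,0,0,0,1]])

```text
clock: 28.92
tcp_pos: [0.5289, 0.375, 0.1713]
orientation: [-2.179, -2.263, -0.0]
contact_force: [1.0, -0.0, 0.7]
grip_width: 0.0853
gripper_force: 0.0
```

```bash
cat > m3.py <<'E'
from h import *
C={n:cam(n) for n in ("top","scene")}
for n in C: grab_frame(n)
for n,M,p in (("tray",TR,(.527,.374,.034,0)),("chest",CH,(.491,-.368,.055,0)),("rack",RK,(.702,-.003,.085,0))):
    for k in C:
        s=silhouettes(n,k)
        if s: x,f=fit(M,[(C[k],s[0]["mask"].astype(float))],p,False); print(n,k,np.round(x,4),round(f,3))
E
python3 m3.py; python3 m2.py w9 tray; python3 pl.py .527 .374 .070 2
```

```text
tray top [0.5254 0.3748 0.0301] 0.23
chest top [ 0.4917 -0.3679  0.0585] 0.035
chest scene [ 0.4925 -0.3679  0.041 ] 0.041
rack top [ 0.7069 -0.0026  0.0881] 0.21
rack scene [ 0.7027 -0.003   0.0867] 0.2
[0.5289 0.3751 0.1713] yawy 2.164223537119579 j [-1.15  0.56  0.63  1.71 -0.38  0.99 -0.35] 29.3167 tilt [-0.  0. -1.]
tray [(0.94, [267.0, 209.0, 303.0, 222.0])]
    [0.5275 0.3754 0.0318] 0.227
tool shift [-0.001  -0.0019  0.1013] turn units 0.027764633182022786
```

View pics/w9.png

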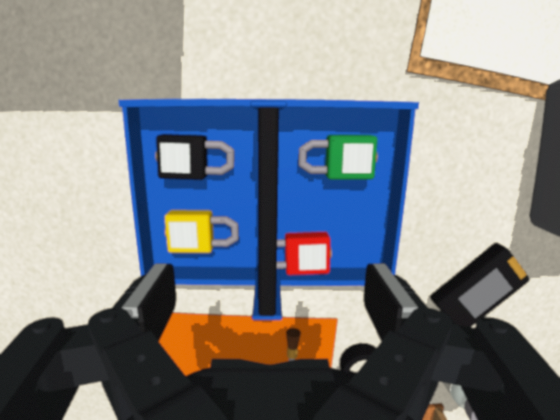

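All four padlocks lie in the tray. The red one at (308,253) has slid towards the bar, with its shackle under it, which is harmless. The bar at column 267 is centred between the fingers, so I'll grip it.

Call:
apply_moves(moves=[[0,0,0,-0.001,-0.0015,0.02,1],[0,0,0,0,0,0.03,1],[0,0,0,0,0,0.03,1],[0,0,0,0,0,0.018,1],[0,0,0,0,0,0.005,1],[0,0,0,0,0,0,1],[0,0,0,0,0,0,-1],[0,0,0,0,0,0,-1]], grip_force=110)

```text
clock: 30.08
tcp_pos: [0.5286, 0.3746, 0.07]
orientation: [2.179, 2.263, 0.004]
contact_force: [0.1, -0.7, 0.1]
grip_width: 0.0639
gripper_force: 0.0
```

Call:
apply_moves(moves=[[0,0,0,0,0,0,-1],[0,0,0,0,0,0,-1],[0,0,0,0,0,0,-1],[0,0,0,0,0,0,-1],[0,0,0,0,0,0,-1],[0,0,0,0,0,0,-1],[0,0,0,0,0,-0.01,-1],[0,0,0,0,0,0,-1]])

```text
clock: 30.75
tcp_pos: [0.5274, 0.3739, 0.079]
orientation: [2.179, 2.263, 0.0]
contact_force: [1.0, 0.7, -6.3]
grip_width: 0.0121
gripper_force: 107.8
```

```bash
python3 -c "
from h import *
o=telemetry.get_obs(); print(o['tcp_pos'],o['contact_force'],o['moment'],o['grip_width'],o['orientation'])"; python3 pl.py .494 -.365 .235 3
```

```text
[0.52739057 0.3739494  0.07903925] [ 1.00317395  0.72591723 -6.30736291] [ 0.0433955  -0.2071571   0.04559269] 0.012083110032665207 [2.17898409e+00 2.26300540e+00 1.06424492e-04]
tool shift [-0.7372 -0.0613 -0.156 ] turn units -0.13878852810684017
```

Call:
apply_moves(moves=[[0,0,-0.17,0,0,-0.008,-1],[0,0,0,0,0,-0.018,-1],[0,0,0,0,0,-0.025,-1],[0,0,0,0,0,-0.03,-1],[0,0,0,0,0,-0.03,-1],[0,0,0,0,0,-0.025,-1],[0,0,0,0,0,-0.014,-1],[0,0,0,0,0,-0.006,-1]])

```text
clock: 31.42
tcp_pos: [0.5283, 0.3742, 0.2371]
orientation: [2.158, 2.282, 0.005]
contact_force: [0.2, 0.7, -6.8]
grip_width: 0.0119
gripper_force: 107.9
```

Call:
apply_moves(moves=[[0,0,0,-0.008,-0.001,0,-1],[0,0,0,-0.016,-0.002,0,-1],[0,0,0,-0.025,-0.0025,0,-1],[0,0,0,-0.025,-0.0025,0,-1],[0,0,0,-0.025,-0.0025,0,-1],[0,0,0,-0.025,-0.0025,0,-1],[0,0,0,-0.025,-0.0025,0,-1],[0,0,0,-0.025,-0.0025,0,-1]])

```text
clock: 32.08
tcp_pos: [0.5174, 0.1968, 0.2325]
orientation: [-2.158, -2.282, 0.005]
contact_force: [0.2, 0.1, -7.8]
grip_width: 0.0122
gripper_force: 107.9
```

Call:
apply_moves(moves=[[0,0,0,-0.025,-0.0025,0,-1],[0,0,0,-0.025,-0.0025,0,-1],[0,0,0,-0.025,-0.0025,0,-1],[0,0,0,-0.025,-0.0025,0,-1],[0,0,0,-0.025,-0.0025,0,-1],[0,0,0,-0.025,-0.0025,0,-1],[0,0,0,-0.025,-0.0025,0,-1],[0,0,0,-0.025,-0.0025,0,-1]])

```text
clock: 32.75
tcp_pos: [0.5082, -0.0034, 0.2327]
orientation: [-2.158, -2.281, 0.004]
contact_force: [0.4, 0.1, -7.5]
grip_width: 0.012
gripper_force: 107.9
```

Call:
apply_moves(moves=[[0,0,0,-0.025,-0.0025,0,-1],[0,0,0,-0.025,-0.0025,0,-1],[0,0,0,-0.025,-0.0025,0,-1],[0,0,0,-0.025,-0.0025,0,-1],[0,0,0,-0.025,-0.0025,0,-1],[0,0,0,-0.025,-0.0025,0,-1],[0,0,0,-0.025,-0.0025,0,-1],[0,0,0,-0.025,-0.0025,0,-1]])

```text
clock: 33.42
tcp_pos: [0.4993, -0.2034, 0.2326]
orientation: [-2.157, -2.28, 0.003]
contact_force: [0.9, 0.2, -6.9]
grip_width: 0.0118
gripper_force: 107.9
```

Call:
apply_moves(moves=[[0,0,0,-0.025,-0.0025,0,-1],[0,0,0,-0.025,-0.0025,0,-1],[0,0,0,-0.025,-0.0025,0,-1],[0,0,0,-0.025,-0.0025,0,-1],[0,0,0,-0.025,-0.0025,0,-1],[0,0,0,-0.02,-0.002,0,-1],[0,0,0,-0.012,-0.001,0,-1],[0,0,0,-0.008,-0.001,0,-1]])

```text
clock: 34.08
tcp_pos: [0.4917, -0.3696, 0.2325]
orientation: [-2.16, -2.277, 0.003]
contact_force: [-0.7, 0.2, -7.5]
grip_width: 0.0123
gripper_force: 107.9
```

Call:
apply_moves(moves=[[0,0,0,0,0,0,-1],[0,0,0,0,0,0,-1],[0,0,0,0,0,0,-1],[0,0,0,0,0,0,-1],[0,0,0,0,0,0,-1],[0,0,0,0,0,0,-1],[0,0,0,0,0,0,-1],[0,0,0,0,0,0,-1]])

```text
clock: 34.75
tcp_pos: [0.4942, -0.3677, 0.2344]
orientation: [2.158, 2.283, 0.0]
contact_force: [-0.6, -0.3, -6.7]
grip_width: 0.0123
gripper_force: 107.9
```

```bash
python3 m2.py w10; python3 pl.py .492 -.368 .138 3; python3 -c "
from h import *
cv2.imwrite('pics/top2.png',grab_frame('top')); C=cam('top');
cs=cam('scene'); cv2.imwrite('pics/scene2.png',cv2.resize(grab_frame('scene')[60:260,120:400],(784,560)))
for k,c in (('scene',cs),('top',C)):
    s=silhouettes('tray',k); print(k,[(round(a['p'],2),np.round(a['extent']).tolist()) for a in s[:1]])
    if s: print(fit(TR,[(c,s[0]['mask'].astype(float))],(.492,-.368,.05,.16),False))
"
```

```text
[ 0.4942 -0.3677  0.2344] yawy 3.210807740835673 j [-0.05  0.48  0.82  1.74 -0.39  1.09  0.95] 34.75 tilt [ 0.  0. -1.]
tool shift [-0.     -0.0022  0.0963] turn units 0.033155829100892355
scene [(0.7, [246.0, 76.0, 118.0, 68.0])]
(array([ 0.48922696, -0.37878338,  0.05537143]), np.float64(0.2516948619369803))
top [(0.59, [473.0, 258.0, 100.0, 138.0])]
(array([ 0.49417413, -0.36971703,  0.05032185]), np.float64(0.3471113641457656))
```

View pics/scene2.png

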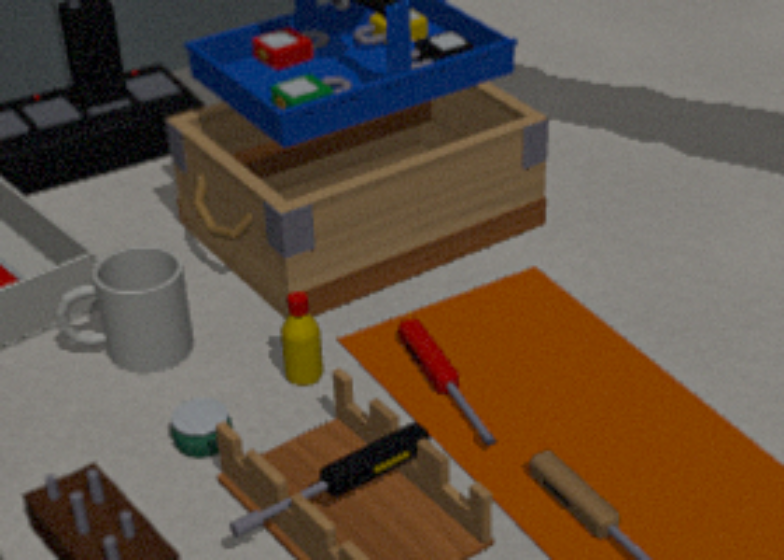

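View pics/w10.png

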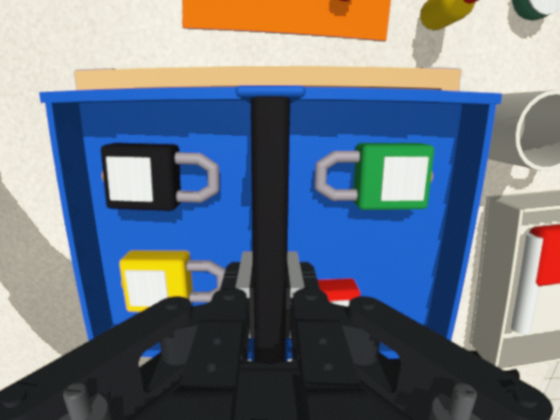

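The tray hangs level, centred over the chest, with all four padlocks in it. The chest's far (+y) rim shows at columns 75 to 461, rows 70 to 88, so I'll back-project that as a check.

```bash
python3 -c "
from h import *
o=telemetry.get_obs(); c=cam('wrist',o)
cx,s,co=None,np.sin(.053),np.cos(.053)
for u,v in ((75,70),(461,69)): print(ray(c,u,v,.12))
x,y=.4915,-.368
for a,b in ((-.148,.107),(.148,.107)): print('chest corner',x+co*a-s*b,y+s*a+co*b)
for u,v,z in ((41,95,.165+.032),(500,96,.165+.032)): print('tray',ray(c,u,v,z))
x,y=.4942,-.3677
for a,b in ((-.125,.085),(.125,.085)): print('tray corner',x+co*a-s*b,y+s*a+co*b)
"; cat >/dev/null
```

```text
[ 0.33967708 -0.26917509  0.12      ]
[ 0.6343279  -0.25212191  0.12      ]
chest corner 0.3380394719468902 -0.26899057454130587
chest corner 0.633623837253711 -0.2533099181084926
tray [ 0.3638048  -0.29081902  0.197     ]
tray [ 0.61654547 -0.27721375  0.197     ]
tray corner 0.3648726302022239 -0.2894412533885875
tray corner 0.6145215873870388 -0.2761974557257385
```

Both agree within 2 mm. I'll lower the tray.

Call:
apply_moves(moves=[[0,0,0,0,-0.002,0.006,-1],[0,0,0,0,0,0.014,-1],[0,0,0,0,0,0.016,-1],[0,0,0,0,0,0.016,-1],[0,0,0,0,0,0.016,-1],[0,0,0,0,0,0.012,-1],[0,0,0,0,0,0.006,-1],[0,0,0,0,0,0,-1]])

```text
clock: 35.67
tcp_pos: [0.4913, -0.3675, 0.1467]
orientation: [-2.157, -2.28, 0.001]
contact_force: [-0.3, 0.0, -6.9]
grip_width: 0.0122
gripper_force: 107.9
```

Call:
apply_moves(moves=[[0,0,0,0,0,0.002,-1],[0,0,0,0,0,0.002,-1],[0,0,0,0,0,0.002,-1],[0,0,0,0,0,0,-1],[0,0,0,0,0,0,-1],[0,0,0,0,0,0,-1],[0,0,0,0,0,0,-1],[0,0,0,0,0,0,-1]])

```text
clock: 36.33
tcp_pos: [0.4922, -0.3681, 0.1424]
orientation: [2.159, 2.282, 0.0]
contact_force: [0.4, -0.3, -7.2]
grip_width: 0.012
gripper_force: 107.9
```

Call:
apply_moves(moves=[[0,0,0,0,0,0.002,-1],[0,0,0,0,0,0.001,-1],[0,0,0,0,0,0,-1],[0,0,0,0,0,0,-1],[0,0,0,0,0,0,-1],[0,0,0,0,0,0,-1],[0,0,0,0,0,0,-1],[0,0,0,0,0,0,-1]])

```text
clock: 37.0
tcp_pos: [0.492, -0.3681, 0.1392]
orientation: [-2.159, -2.282, 0.0]
contact_force: [0.1, 0.5, -6.9]
grip_width: 0.012
gripper_force: 107.9
```

Call:
apply_moves(moves=[[0,0,0,0,0,0.001,-1],[0,0,0,0,0,0,-1],[0,0,0,0,0,0.001,-1],[0,0,0,0,0,0,-1],[0,0,0,0,0,0,-1],[0,0,0,0,0,0,-1],[0,0,0,0,0,0,-1],[0,0,0,0,0,0,-1]])

```text
clock: 37.67
tcp_pos: [0.4921, -0.3681, 0.1391]
orientation: [-2.159, -2.282, -0.003]
contact_force: [-4.8, 6.5, 12.9]
grip_width: 0.0123
gripper_force: 110.8
```

The tray is resting on the battens. I'll release it, lift off, and go to the screwdriver.

Call:
apply_moves(moves=[[0,0,0,0,0,0,0.5],[0,0,0,0,0,0,0.5],[0,0,0,0,0,0,0.5],[0,0,0,0,0,0,0.5],[0,0,0,0,0,0,0.5],[0,0,0,0,0,-0.01,0.5],[0,0,0,0,0,-0.02,0.5],[0,0,0,0,0,-0.025,0.5]])

```text
clock: 38.33
tcp_pos: [0.4913, -0.3676, 0.1921]
orientation: [-2.157, -2.28, 0.002]
contact_force: [0.0, -0.0, 0.4]
grip_width: 0.064
gripper_force: 0.0
```

Call:
apply_moves(moves=[[0,0,0,0,0,-0.035,1],[0,0,0,0.01,0.004,-0.01,1],[0,0,0,0.036,0.013,0,1],[0,0,0,0.036,0.013,0,1],[0,0,0,0.036,0.013,0,1],[0,0,0,0.036,0.013,0,1],[0,0,0,0.036,0.013,0,1],[0,0,0,0.036,0.013,0,1]])

```text
clock: 39.0
tcp_pos: [0.5618, -0.1363, 0.2382]
orientation: [2.159, 2.281, 0.001]
contact_force: [1.4, 0.0, -0.8]
grip_width: 0.0852
gripper_force: 0.0
```

Call:
apply_moves(moves=[[0,0,0.95,0.02,0.007,0.02,1],[0,0,1,0.008,0,0.02,1],[0,0,0,0,0,0.02,1],[0,0,0,0,0,0.01,1],[0,0,0,0,0,0,1],[0,0,0,0,0,0,1],[0,0,0,0,0,0,1],[0,0,0,0,0,0,1]])

```text
clock: 39.67
tcp_pos: [0.5684, -0.1105, 0.1687]
orientation: [2.38, 2.048, 0.003]
contact_force: [0.0, -0.2, -0.8]
grip_width: 0.0855
gripper_force: 0.0
```

```bash
python3 m2.py w11 screwdriver brush rack; python3 pl.py .5665 -.109 .008 -8.5
python3 - <<'E'
from h import *
c=cam('top'); grab_frame('top'); s=silhouettes('tray','top')
print([fit(TR,[(c,s[0]['mask'].astype(float))],(.492,-.368,.05,.07),True)] if s else None)
for n in ('screwdriver','brush'):
    s=silhouettes(n,'top'); print(n,[(round(a['p'],2),np.round(a['extent']).tolist()) for a in s[:1]])
E
```

```text
[ 0.5684 -0.1105  0.1687] yawy -8.577957925976134 j [-0.52  0.5   0.81  1.89 -0.44  0.94  0.35] 39.6667 tilt [ 0.002 -0.    -1.   ]
screwdriver [(0.85, [267.0, 165.0, 29.0, 194.0]), (0.67, [182.0, 148.0, 281.0, 296.0])]
    [ 0.5658 -0.1099  1.4264] 0.196
brush [(0.97, [235.0, 15.0, 34.0, 27.0]), (0.25, [217.0, 362.0, 308.0, 114.0])]
    [0.5603 0.105  1.6303] 0.073
rack [(0.78, [423.0, 92.0, 193.0, 184.0])]
    [ 0.7039 -0.0019  0.0736] 0.22
tool shift [ 0.0005 -0.0017  0.1599] turn units -0.005363620388091721
[(array([ 0.49174989, -0.37450678,  0.05195942,  0.06616043]), np.float64(0.19841154867233035))]
screwdriver [(0.3, [413.0, 141.0, 30.0, 34.0])]
brush [(0.66, [234.0, 240.0, 78.0, 13.0])]
```

View pics/w11.png

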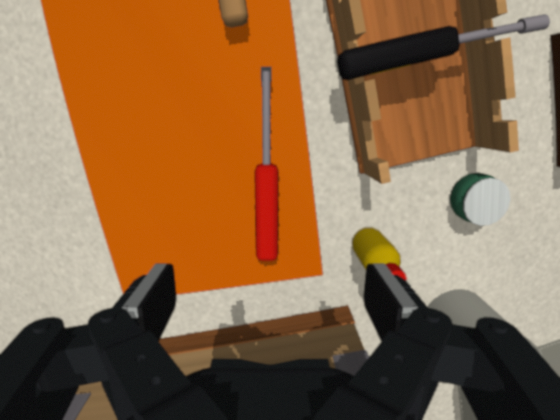

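The screwdriver handle is at (266,212), between the fingers, and the oil bottle is at about (375,245). I'll check the clearance to the bottle and go down with a smaller opening.

Run:
```python
from h import *
c=cam('top'); 
for n,h,hz in (('oil_bottle',.017,.085),('tape_roll',.026,.022),('grease_tin',.025,.028)):
    s=silhouettes(n,'top')
    if s: print(n,round(s[0]['p'],2),fit([(-h,h,-h,h,0,hz)],[(c,s[0]['mask'].astype(float))],(*ray(c,*s[0]['extent'][:2],.03)[:2],0,0),False))
a=.082
for p in ((.7035,-.0025),):
  for y in (-.064,.064): print(p[0]-np.sin(a)*y,p[1]+np.cos(a)*y)
```

```text
oil_bottle 0.72 (array([0.72419357, 0.04541051, 0.94660886]), np.float64(0.8755101648415592))
tape_roll 0.82 (array([0.64381967, 0.17051155, 0.73884286]), np.float64(0.5188528058941467))
grease_tin 0.48 (array([ 0.79630347, -0.1201776 , -0.30310666]), np.float64(0.8992147475335018))
0.708742120718296 -0.0662849525387831
0.698257879281704 0.06128495253878309
```

Call:
apply_moves(moves=[[0,0,0,0.0005,-0.0025,0.02,0.2],[0,0,0,0,0,0.02,0.2],[0,0,0,0,0,0,0.2],[0,0,0,0,0,0,0.2],[0,0,0,0,0,0,0.2],[0,0,0,0,0,0,0.2],[0,0,0,0,0,0,0.2],[0,0,0,0,0,0,0.2]])

```text
clock: 40.88
tcp_pos: [0.5657, -0.1088, 0.1281]
orientation: [2.38, 2.05, 0.002]
contact_force: [0.0, 1.4, 0.2]
grip_width: 0.0514
gripper_force: 0.0
```

```bash
python3 - <<'E'
from h import *
c=cam('top'); print(ray(c,362,195,.042), ray(c,365,188,.085))
E
python3 m2.py w12 screwdriver
```

```text
[ 0.6544455  -0.17571135  0.042     ] [ 0.65939143 -0.17573009  0.085     ]
[ 0.5657 -0.1088  0.1281] yawy -8.514035237169232 j [-0.49  0.55  0.77  1.93 -0.49  0.86  0.39] 40.8833 tilt [ 0.001  0.    -1.   ]
screwdriver [(0.85, [269.0, 173.0, 32.0, 225.0])]
    [ 0.5661 -0.1091  1.4239] 0.139
```

The bottle is at (0.656, -0.176), well clear. Grasping the screwdriver.

Call:
apply_moves(moves=[[0,0,0,0,0,0.03,0.2],[0,0,0,0,0,0.035,0.2],[0,0,0,0,0,0.03,0.2],[0,0,0,0,0,0.012,0.2],[0,0,0,0,0,0.003,0.2],[0,0,0,0,0,0,0.2],[0,0,0,0,0,0,-1],[0,0,0,0,0,0,-1]], grip_force=50)

```text
clock: 41.65
tcp_pos: [0.5665, -0.1091, 0.019]
orientation: [2.379, 2.049, 0.003]
contact_force: [-0.1, 1.0, -0.3]
grip_width: 0.0278
gripper_force: 0.0
```

Call:
apply_moves(moves=[[0,0,0,0,0,0,-1],[0,0,0,0,0,0,-1],[0,0,0,0,0,0,-1],[0,0,0,0,0,0,-1],[0,0,0,0,0,-0.03,-1],[0,0,0,0,0,-0.035,-1],[0,0,0,0,0,-0.035,-1],[0,0,0,0,0,-0.02,-1]])

```text
clock: 42.32
tcp_pos: [0.5667, -0.1095, 0.1416]
orientation: [2.379, 2.047, 0.006]
contact_force: [0.4, -1.1, 0.0]
grip_width: 0.0204
gripper_force: 49.5
```

Call:
apply_moves(moves=[[0,0,1,0,0,0,-1],[0,0,1,0,0,0,-1],[0,0,1,0,0,0,-1],[0,0,1,0,0,0,-1],[0,0,1,0,0,0,-1],[0,0,1,0,0,0,-1],[0,0,1,0,0,0,-1],[0,0,1,0,0,0,-1]])

```text
clock: 42.98
tcp_pos: [0.5656, -0.1084, 0.1383]
orientation: [-3.01, -0.898, -0.003]
contact_force: [0.1, -0.0, -0.2]
grip_width: 0.0201
gripper_force: 49.5
```

Call:
apply_moves(moves=[[0,0,1,0,0,0,-1],[0,0,1,0,0,0,-1],[0,0,1,0,0,0,-1],[0,0,1,0,0,0,-1],[0,0,0.8,0,0,0,-1],[0,0,0,0,0,0,-1],[0,0,0,0,0,0,-1],[0,0,0,0,0,0,-1]])

```text
clock: 43.65
tcp_pos: [0.5654, -0.1086, 0.1377]
orientation: [-3.138, -0.133, -0.001]
contact_force: [0.6, -0.3, -1.2]
grip_width: 0.02
gripper_force: 49.5
```

```bash
python3 m2.py w13; python3 pl.py .7087 -.0663 .10 -85.2
```

```text
[ 0.5654 -0.1086  0.1377] yawy -85.16451521167919 j [-0.69  0.71  1.12  1.93 -0.77  1.01 -0.69] 43.65 tilt [ 0.001  0.    -1.   ]
tool shift [ 0.1463 -0.0301  0.0378] turn units 0.0002951914489841556
```

View pics/w13.png

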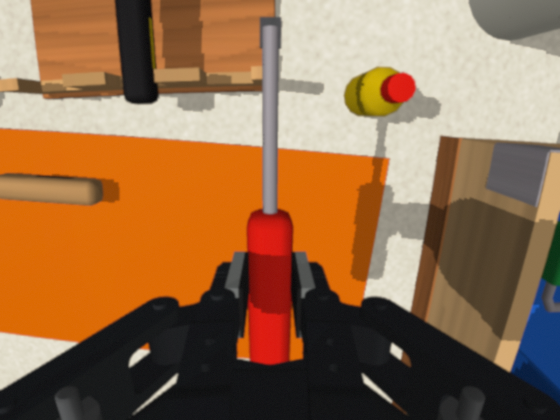

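The screwdriver is held straight along rack x, with its tip at (270,20). Before inserting it I'll refine the rack from the nut driver and the plates.

```bash
cat > m4.py <<'E'
from h import *
o=telemetry.get_obs()
C={"top":cam("top"),"scene":cam("scene"),"wrist":cam("wrist",o)}
for k in C:
    grab_frame(k); a=silhouettes("nut_driver",k); b=silhouettes("rack",k)
    if a: print(k,"nut",round(a[0]["p"],2),np.round(a[0]["extent"]),*fit(SD,[(C[k],a[0]["mask"].astype(float))],(.703,-.003,.085,.03),False))
    if b:
        m=b[0]["mask"].astype(float); M=RK
        if a: m=np.maximum(m,a[0]["mask"]); M=RK+[(x0,x1,y0,y1,z0+.03,z1+.03) for x0,x1,y0,y1,z0,z1 in SD]
        print(k,"rack",round(b[0]["p"],2),np.round(b[0]["extent"]),*fit(M,[(C[k],m)],(.703,-.003,.085,0),False))
E
python3 m4.py
```

```text
top nut 0.74 [290. 170.  17.  71.] [ 0.7085167  -0.00425264  0.0918103 ] 0.20034449071931726
top rack 0.61 [285. 177.  78.  66.] [ 0.70928538 -0.00274697  0.08667367] 0.2874417779769072
scene nut 0.61 [238. 231.  69.  40.] [ 0.70298083 -0.00777994  0.15071507] 0.3890010874631039
scene rack 0.66 [247. 234.  98.  82.] [ 0.70365897 -0.00175003  0.08504297] 0.11523156614967522
wrist nut 0.65 [137.  54.  49. 108.] [ 0.70486383 -0.00224715  0.17954416] 0.1845287883753961
wrist rack 0.64 [138.  52. 276. 102.] [0.71141104 0.00888873 0.09865096] 0.10611785887385894
```

Call:
apply_moves(moves=[[0,0,0,0.015,-0.003,0,-1],[0,0,0,0.03,-0.006,0,-1],[0,0,0,0.035,-0.0075,0,-1],[0,0,0,0.035,-0.0075,0,-1],[0,0,0,0.022,-0.005,0,-1],[0,0,0,0.01,-0.0016,0.018,-1],[0,0,0,0,0,0.016,-1],[0,0,0,0,0,0.005,-1]])

```text
clock: 44.82
tcp_pos: [0.7075, -0.0656, 0.0948]
orientation: [-3.138, -0.129, 0.007]
contact_force: [-1.6, -0.1, -1.4]
grip_width: 0.0198
gripper_force: 49.5
```

Call:
apply_moves(moves=[[0,0,0,0,0,0,-1],[0,0,0,0,0,0,-1],[0,0,0,0,0,0,-1],[0,0,0,0,0,0,-1],[0,0,0,0,0,0,-1],[0,0,0,0,0,0,-1],[0,0,0,0,0,0,-1],[0,0,0,0,0,0,-1]])

```text
clock: 45.48
tcp_pos: [0.7093, -0.0661, 0.0985]
orientation: [-3.139, -0.128, -0.0]
contact_force: [0.4, 0.3, -0.7]
grip_width: 0.0202
gripper_force: 49.5
```

```bash
python3 m2.py w14; python3 pl.py .7091 -.0658 .046 -85.2
python3 - <<'E'
from h import *
o=telemetry.get_obs(); c=cam("wrist",o); im=cv2.imread("pics/w14.png"); im=cv2.resize(im,(800,600))
s=800/560
# overlay predicted far-plate notch corners and near plate for the assumed rack pose
x,y,a=.7037,-.002,.085
for px,w in ((.065,.009),(-.045,.017)):
  for yy in (-.064,0,.064):
    for sg in (-1,1):
      P=np.array([[px-.004,yy+sg*w,.056]]); W=np.c_[x+np.cos(a)*P[:,0]-np.sin(a)*P[:,1],y+np.sin(a)*P[:,0]+np.cos(a)*P[:,1],P[:,2]]
      u=proj(c,W)[0]*s; cv2.circle(im,tuple(int(v) for v in u),3,(255,255,0),1)
cv2.imwrite("pics/w14o.png",im)
E
```

```text
[ 0.7093 -0.0661  0.0985] yawy -85.31317276304885 j [-0.59  0.92  1.01  1.6  -0.85  1.11 -0.84] 45.4833 tilt [ 0.  0. -1.]
tool shift [-0.0002 -0.0003  0.0524] turn units -0.018344709554940646
```

View pics/w14o.png

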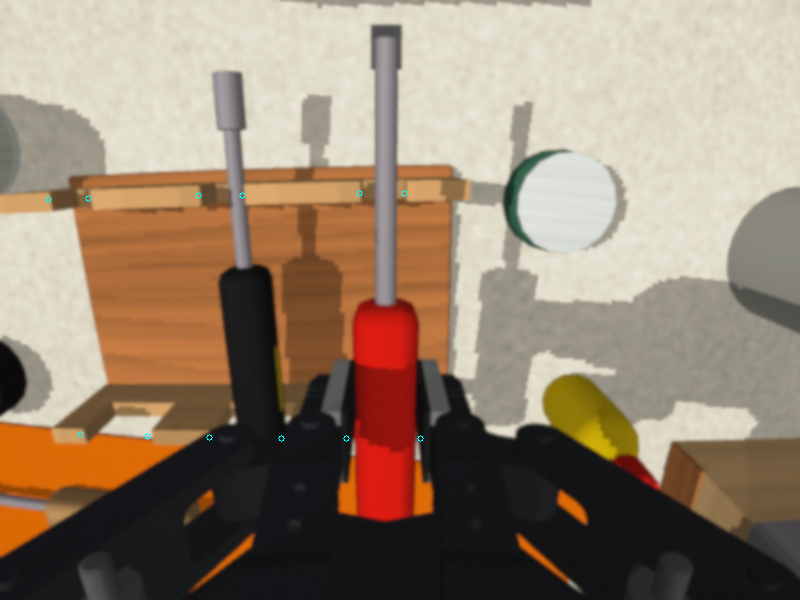

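The overlay of the predicted notches (360–404 at the far plate, row 193) matches the plate gaps within 1–2 px. The shaft at column 386 lies over its notch centre at 382. Lowering.

Call:
apply_moves(moves=[[0,0,0,0,-0.001,0.01,-1],[0,0,0,0,0,0.014,-1],[0,0,0,0,0,0.014,-1],[0,0,0,0,0,0.008,-1],[0,0,0,0,0,0.004,-1],[0,0,0,0,0,0.0015,-1],[0,0,0,0,0,0,-1],[0,0,0,0,0,0,-1]])

```text
clock: 46.2
tcp_pos: [0.7091, -0.0654, 0.0464]
orientation: [3.139, 0.128, -0.0]
contact_force: [-0.0, -0.2, -1.2]
grip_width: 0.0201
gripper_force: 49.5
```

Call:
apply_moves(moves=[[0,0,0,0,0,0,-1],[0,0,0,0,0,0,-1],[0,0,0,0,0,0,0],[0,0,0,0,0,0,0],[0,0,0,0,0,0,0],[0,0,0,0,0,0,0],[0,0,0,0,0,-0.01,0],[0,0,0,0,0,-0.03,0]])

```text
clock: 46.87
tcp_pos: [0.7066, -0.064, 0.0834]
orientation: [-3.137, -0.129, 0.011]
contact_force: [0.8, 1.0, -0.8]
grip_width: 0.0427
gripper_force: 0.0
```

Call:
apply_moves(moves=[[0,0,0,0,0,-0.04,0],[0,0,0,0,0,-0.03,0],[0,0,0,0,0,0,0],[0,0,0,0,0,0,0],[0,0,0,0,0,0,0],[0,0,0,0,0,0,0],[0,0,0,0,0,0,0],[0,0,0,0,0,0,0]])

```text
clock: 47.53
tcp_pos: [0.7086, -0.065, 0.1556]
orientation: [-3.139, -0.128, 0.003]
contact_force: [0.1, 0.6, -0.0]
grip_width: 0.0424
gripper_force: 0.0
```

```bash
cat > m5.py <<'E'
from h import *
import sys
o=telemetry.get_obs(); print(np.round(o["tcp_pos"],4))
C={"top":cam("top"),"scene":cam("scene"),"wrist":cam("wrist",o)}
x,y,a=.7037,-.002,.085
for n,M,k in (("screwdriver",SD,-.064),("brush",BR,.064)):
    O=[]
    for c in C:
        grab_frame(c); s=silhouettes(n,c)
        if not s: continue
        m=s[0]["mask"].astype(float); print(n,c,round(s[0]["p"],2),np.round(s[0]["extent"]))
        p0=(x-np.sin(a)*k,y+np.cos(a)*k,a,.03) if len(sys.argv)<2 or n in sys.argv[1:] else (.56,.103,1.57,.003)
        q,f=fit(M,[(C[c],m)],p0,False); d=q[:2]-p0[:2]
        print("   pose",np.round(q,4),"rel place",np.round([d[0]*np.cos(a)+d[1]*np.sin(a),-d[0]*np.sin(a)+d[1]*np.cos(a),q[2]-a],3),round(f,3))
        if c!="wrist": O.append((C[c],m))
    if len(O)==2: print("   both,z free",*fit(M,O,p0,True))
E
python3 m5.py screwdriver; python3 pl.py .5605 .1025 .13 -2
```

```text
[ 0.7086 -0.065   0.1556]
screwdriver top 0.63 [314. 181.  13.  41.]
   pose [ 0.7063 -0.0676  0.0449] rel place [-0.003 -0.002 -0.04 ] 0.41
screwdriver scene 0.87 [222. 218.  67.  38.]
   pose [ 0.709  -0.0681  0.1255] rel place [-0.    -0.002  0.04 ] 0.445
screwdriver wrist 0.6 [269. 169.  27. 226.]
   pose [ 0.7099 -0.0655  0.0783] rel place [ 0.001  0.    -0.007] 0.157
   both,z free [ 0.70838883 -0.06774195  0.05238274  0.02410577] 0.4272285612803486
brush top 0.65 [255. 241.  36.  12.]
   pose [0.5615 0.1011 1.5084] rel place [ 1.000e-03 -2.000e-03  1.423e+00] 0.595
brush wrist 0.95 [ 54. 316. 103.  28.]
   pose [0.5633 0.1774 1.6382] rel place [0.01  0.074 1.553] 0.615
tool shift [-0.1345 -0.1793  0.0268] turn units -13.886378385508815
```

The screwdriver is seated, with the wrist fit within 1 mm of the place. Next, the brush.

Call:
apply_moves(moves=[[0,0,0,-0.008,-0.01,0,0],[0,0,0,-0.022,-0.03,0,0],[0,0,0,-0.024,-0.032,0,0.2],[0,0,0,-0.024,-0.032,0,0.2],[0,0,0,-0.024,-0.032,0,0.2],[0,0,0,-0.02,-0.028,0,0.2],[0,0,0,-0.0115,-0.015,0,0.2],[0,0,-1,0,0,0,0.2]])

```text
clock: 48.8
tcp_pos: [0.5586, 0.1072, 0.1556]
orientation: [-3.125, -0.301, 0.005]
contact_force: [-0.1, -0.2, -0.1]
grip_width: 0.0509
gripper_force: 0.0
```

Call:
apply_moves(moves=[[0,0,-1,0,0,0,0.2],[0,0,-1,0,0,0,0.2],[0,0,-1,0,0,0,0.2],[0,0,-1,0,0,0,0.2],[0,0,-1,0,0,0,0.2],[0,0,-1,0,0,0,0.2],[0,0,-1,0,0,0,0.2],[0,0,-1,0,0,0,0.2]])

```text
clock: 49.47
tcp_pos: [0.5615, 0.1022, 0.157]
orientation: [-2.735, -1.546, -0.001]
contact_force: [1.0, -0.4, 0.6]
grip_width: 0.0513
gripper_force: 0.0
```

Call:
apply_moves(moves=[[0,0,-1,0,0,0,0.2],[0,0,-1,0,0,0,0.2],[0,0,-1,0,0,0,0.2],[0,0,-1,0,0,0,0.2],[0,0,-1,0,0,0,0.2],[0,0,-0.27,0,0,0,0.2],[0,0,0,0,0,0,0.2],[0,0,0,0,0,0,0.2]])

```text
clock: 50.13
tcp_pos: [0.5615, 0.1022, 0.1569]
orientation: [-2.219, -2.224, -0.0]
contact_force: [0.8, -0.5, 0.7]
grip_width: 0.0514
gripper_force: 0.0
```

Call:
apply_moves(moves=[[0,0,0,0,0,0,0.2],[0,0,0,0,0,0,0.2],[0,0,0,0,0,0,0.2],[0,0,0,0,0,0,0.2],[0,0,0,0,0,0,0.2],[0,0,0,0,0,0,0.2],[0,0,0,0,0,0,0.2],[0,0,0,0,0,0,0.2]])

```text
clock: 50.8
tcp_pos: [0.5615, 0.1023, 0.1568]
orientation: [-2.216, -2.227, -0.0]
contact_force: [0.2, 0.5, 0.2]
grip_width: 0.0513
gripper_force: 0.0
```

```bash
python3 m2.py w15 brush; python3 pl.py .5615 .1025 .0185 0.3
```

```text
[0.5615 0.1023 0.1568] yawy 0.3003085840663879 j [-0.9   0.5   0.81  1.92 -0.46  0.91  0.15] 50.8 tilt [ 0.  0. -1.]
brush [(0.56, [271.0, 160.0, 28.0, 209.0]), (0.52, [429.0, 270.0, 162.0, 144.0])]
    [0.562  0.1011 1.5823] 0.162
tool shift [0.0002 0.     0.1383] turn units 0.0002760945301361617
```

Call:
apply_moves(moves=[[0,0,0,-0.001,0.0005,0.03,0.2],[0,0,0,0,0,0.038,0.2],[0,0,0,0,0,0.038,0.2],[0,0,0,0,0,0.022,0.2],[0,0,0,0,0,0.01,0.2],[0,0,0,0,0,0,0.2],[0,0,0,0,0,0,-1],[0,0,0,0,0,0,-1]])

```text
clock: 51.57
tcp_pos: [0.5634, 0.1013, 0.0204]
orientation: [2.215, 2.226, 0.004]
contact_force: [-1.5, 1.2, 0.4]
grip_width: 0.0283
gripper_force: 0.0
```

Call:
apply_moves(moves=[[0,0,0,0,0,0,-1],[0,0,0,0,0,0,-1],[0,0,0,0,0,0,-1],[0,0,0,0,0,0,-1],[0,0,0,0,0,-0.03,-1],[0,0,0,0,0,-0.035,-1],[0,0,0,0,0,-0.035,-1],[0,0,0,0,0,-0.02,-1]])

```text
clock: 52.23
tcp_pos: [0.5636, 0.1012, 0.143]
orientation: [2.215, 2.225, 0.007]
contact_force: [0.7, 0.5, -1.5]
grip_width: 0.0199
gripper_force: 49.4
```

Call:
apply_moves(moves=[[0,0,1,0,0,0,-1],[0,0,1,0,0,0,-1],[0,0,1,0,0,0,-1],[0,0,1,0,0,0,-1],[0,0,1,0,0,0,-1],[0,0,1,0,0,0,-1],[0,0,1,0,0,0,-1],[0,0,1,0,0,0,-1]])

```text
clock: 52.9
tcp_pos: [0.5622, 0.1017, 0.1397]
orientation: [-2.932, -1.126, -0.002]
contact_force: [-0.3, 0.1, -0.3]
grip_width: 0.02
gripper_force: 49.4
```

Call:
apply_moves(moves=[[0,0,1,0,0,0,-1],[0,0,1,0,0,0,-1],[0,0,1,0,0,0,-1],[0,0,1,0,0,0,-1],[0,0,1,0,0,0,-1],[0,0,1,0,0,0,-1],[0,0,0.28,0,0,0,-1],[0,0,0,0.01,0.004,0,-1]])

```text
clock: 53.57
tcp_pos: [0.5712, 0.0991, 0.1388]
orientation: [-3.138, -0.13, 0.002]
contact_force: [0.4, 0.5, -0.5]
grip_width: 0.0199
gripper_force: 49.4
```

Call:
apply_moves(moves=[[0,0,0,0.025,0.01,0,-1],[0,0,0,0.03,0.011,0,-1],[0,0,0,0.03,0.011,0,-1],[0,0,0,0.024,0.009,0,-1],[0,0,0,0.01,0.004,0,-1],[0,0,0,0.004,0.001,0,-1],[0,0,0,0,0,0,-1],[0,0,0,0,0,0,-1]])

```text
clock: 54.23
tcp_pos: [0.6982, 0.0622, 0.1388]
orientation: [-3.138, -0.128, 0.001]
contact_force: [-0.1, 0.4, -0.3]
grip_width: 0.0198
gripper_force: 49.4
```

Call:
apply_moves(moves=[[0,0,0,0,0,0.01,-1],[0,0,0,0,0,0.02,-1],[0,0,0,0,0,0.01,-1],[0,0,0,0,0,0,-1],[0,0,0,0,0,0,-1],[0,0,0,0,0,0,-1],[0,0,0,0,0,0,-1],[0,0,0,0,0,0,-1]])

```text
clock: 54.9
tcp_pos: [0.699, 0.0621, 0.0997]
orientation: [3.139, 0.127, 0.002]
contact_force: [0.3, 0.3, 0.5]
grip_width: 0.0202
gripper_force: 49.4
```

```bash
python3 m2.py w16; python3 pl.py .6983 .0618 .046 -85.4
python3 - <<'E'
from h import *
o=telemetry.get_obs(); c=cam("wrist",o); s=silhouettes("brush","wrist"); T=o["tcp_pos"]
zt=T[2]-.0155
if s: print(s[0]["p"],s[0]["extent"],fit(BR,[(c,s[0]["mask"].astype(float))],(T[0],T[1],.085,zt),False),zt)
E
```

```text
[0.699  0.0621 0.0997] yawy -85.3722004451212 j [-0.79  0.92  1.04  1.63 -0.87  1.11 -1.  ] 54.9 tilt [ 0.001 -0.    -1.   ]
tool shift [-0.0008  0.0003  0.0536] turn units 0.0040317758248894124
0.84 [270.4, 182.3, 46.3, 362.8] (array([0.70950079, 0.06232576, 0.07966199]), np.float64(0.21425988138783347)) 0.08408182654500522
```

Call:
apply_moves(moves=[[0,0,0,0,-0.0005,0.01,-1],[0,0,0,0,0,0.014,-1],[0,0,0,0,0,0.014,-1],[0,0,0,0,0,0.008,-1],[0,0,0,0,0,0.004,-1],[0,0,0,0,0,0.002,-1],[0,0,0,0,0,0,-1],[0,0,0,0,0,0,-1]])

```text
clock: 55.67
tcp_pos: [0.6978, 0.0626, 0.0477]
orientation: [-3.138, -0.126, 0.003]
contact_force: [-7.9, 1.0, 11.5]
grip_width: 0.0196
gripper_force: 50.9
```

Call:
apply_moves(moves=[[0,0,0,0,0,0,-1],[0,0,0,0,0,0,-1],[0,0,0,0,0,0,0],[0,0,0,0,0,0,0],[0,0,0,0,0,0,0],[0,0,0,0,0,0,0],[0,0,0,0,0,-0.01,0],[0,0,0,0,0,-0.03,0]])

```text
clock: 56.33
tcp_pos: [0.6958, 0.0633, 0.0832]
orientation: [3.139, 0.127, -0.012]
contact_force: [-0.6, 0.8, -0.4]
grip_width: 0.0426
gripper_force: 0.0
```

Call:
apply_moves(moves=[[0,0,0,0,0,-0.04,0],[0,0,0,0,0,-0.03,0],[0,0,0,0,0,0,0],[0,0,0,0,0,0,0],[0,0,0,0,0,0,0],[0,0,0,0,0,0,0],[0,0,0,0,0,0,0],[0,0,0,0,0,0,0]])

```text
clock: 57.0
tcp_pos: [0.698, 0.0628, 0.1556]
orientation: [3.139, 0.127, -0.003]
contact_force: [-0.9, 0.4, -0.7]
grip_width: 0.0427
gripper_force: 0.0
```

```bash
python3 m5.py screwdriver brush
```

```text
[0.698  0.0628 0.1556]
screwdriver top 0.79 [312. 165.  15.  71.]
   pose [ 0.7079 -0.0659  0.0924] rel place [-0.001 -0.     0.007] 0.351
screwdriver scene 0.86 [222. 217.  68.  42.]
   pose [ 0.7082 -0.0672  0.1349] rel place [-0.001 -0.001  0.05 ] 0.403
screwdriver wrist 0.72 [422. 171.  46. 220.]
   pose [ 0.7088 -0.066   0.0897] rel place [-0.    -0.     0.005] 0.268
   both,z free [ 0.70906425 -0.06596197  0.09597817  0.02647354] 0.37802303500314227
brush top 0.92 [263. 183.  13.  50.]
   pose [0.7018 0.0619 0.1096] rel place [ 0.004 -0.     0.025] 0.391
brush scene 0.73 [250. 249.  71.  47.]
   pose [0.6987 0.0593 0.142 ] rel place [ 0.    -0.003  0.057] 0.457
brush wrist 0.96 [269. 165.  27. 224.]
   pose [0.697  0.0619 0.0754] rel place [-0.001  0.    -0.01 ] 0.186
   both,z free [0.6988654  0.06134634 0.10287854 0.02795992] 0.4274080048373382
```

Call:
apply_moves(moves=[[0,0,0,-0.02,0,-0.02,0],[0,0,0,-0.03,-0.02,-0.01,0],[0,0,0,-0.03,-0.03,0,0],[0,0,0,-0.03,-0.03,0,0],[0,0,0,-0.02,-0.03,0,0],[0,0,0,0,-0.03,0,0],[0,0,0,0,-0.03,0,0],[0,0,0,0,-0.03,0,0]])

```text
clock: 58.27
tcp_pos: [0.5533, 0.2524, 0.1871]
orientation: [-3.138, -0.127, -0.0]
contact_force: [0.6, 0.4, 0.9]
grip_width: 0.0428
gripper_force: 0.0
```

Call:
apply_moves(moves=[[0,0,0,0,-0.03,0,0],[0,0,0,0,-0.02,0,0],[0,0,0,0,0,0,0],[0,0,0,0,0,0,0],[0,0,0,0,0,0,0],[0,0,0,0,0,0,0],[0,0,0,0,0,0,0],[0,0,0,0,0,0,0]])

```text
clock: 58.93
tcp_pos: [0.5503, 0.2993, 0.187]
orientation: [-3.139, -0.124, -0.0]
contact_force: [-0.2, 0.5, 0.5]
grip_width: 0.0426
gripper_force: 0.0
```

```bash
python3 m5.py screwdriver brush | grep -v scene
python3 - <<'E'
from h import *
C={k:cam(k) for k in ("top","scene")}
for k in C: grab_frame(k)
O=[]
for n in ("tray","padlock_red","padlock_yellow","padlock_green","padlock_black"):
    for k in C:
        s=silhouettes(n,k)
        if not s: continue
        e=s[0]["extent"]; print(n,k,round(s[0]["p"],2),np.round(e),np.round(ray(C[k],e[0],e[1],.085)[:2],3))
        if n=="tray": O.append((C[k],s[0]["mask"].astype(float)))
if O: print(fit(TR,O[:1],(.492,-.368,.053,.07),True))
E
```

```text
[0.5503 0.2993 0.187 ]
screwdriver top 0.82 [315. 165.  16.  73.]
   pose [ 0.708  -0.0656  0.1019] rel place [-0.001  0.     0.017] 0.223
   pose [ 0.706  -0.0671  0.1062] rel place [-0.003 -0.001  0.021] 0.356
screwdriver wrist 0.52 [332.  10.  40.  18.]
   pose [ 0.7091 -0.0658  0.085 ] rel place [0. 0. 0.] 1.0
   both,z free [ 0.7077643  -0.06596184  0.10381705  0.02923473] 0.29091779147821073
brush top 0.73 [288. 171.  20.  72.]
   pose [ 0.6957  0.0412 -0.3501] rel place [-0.004 -0.02  -0.435] 0.94
   pose [0.6995 0.0611 0.1081] rel place [ 0.001 -0.001  0.023] 0.362
brush wrist 0.66 [542.  65.  32. 127.]
   pose [0.7019 0.0556 0.095 ] rel place [ 0.003 -0.006  0.01 ] 0.084
   both,z free [0.69783172 0.05688115 0.12027685 0.02500187] 0.6784248360335317
tray top 0.97 [462. 261.  98. 121.] [ 0.488 -0.38 ]
tray scene 0.6 [247. 100. 107.  54.] [ 0.457 -0.436]
padlock_red top 0.81 [482. 246.  22.  30.] [ 0.52  -0.431]
padlock_red scene 0.8 [229. 109.  24.  14.] [ 0.525 -0.416]
padlock_yellow top 0.8 [478. 288.  22.  37.] [ 0.428 -0.412]
padlock_yellow scene 0.7 [248. 125. 134.  98.] [ 0.523 -0.312]
padlock_green top 0.63 [435. 235.  22.  34.] [ 0.547 -0.326]
padlock_green scene 0.54 [236. 124.  28.  10.] [ 0.55  -0.333]
padlock_black top 0.71 [446. 293.  22.  32.] [ 0.42  -0.337]
padlock_black scene 0.55 [278. 109.  17.   9.] [ 0.41  -0.345]
(array([ 0.49258417, -0.379922  ,  0.05779792,  0.05417222]), np.float64(0.23500188340561823))
```

```bash
python3 -c "
from h import *
print(order.hand_in())"
```

```text
the job is handed in; nothing more can be done
None
```

I handed in the job: the last camera checks show all four padlocks in the tray on the chest's battens and both tools in the free rack places, though the hand-in gave no verdict.

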